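# Line up coated popper heads and hold the UV bar over the row

### The job

Finish the row on the low plywood shelf: take the yellow and the green popper from the cutting mat by their wooden blocks and stand them, in either order, beside the blue one on the shelf's empty end, in line and square with the two already there and with gaps of less than 15 mm, without touching any coated head. Then take the UV lamp bar out of its dock, carry it over the tying vise and the other things without knocking any of them, and finish still holding it level and steady over the row, LED side down and lengthwise along it, with all four heads under its window and a finger's width (about 15 mm) of air between the lamp and the heads.

Things in the scene. Friction and masses are not known exactly. Their poses are not given: they have to be found in the camera images.
- shelf: low plywood shelf, fixed but standing elsewhere each time, on the left or the right of the bench: a flat board 100 mm deep (its x) and 240 mm long (its y), its top 45 mm above the bench. Origin: centre of its footprint on the bench (z = 0); x points away from the robot, y along the row (to the robot's left when not turned). The row runs along its y axis at x = 0: the red popper stands about y = +63 mm, the blue about y = +21 mm, the places about y = -21 and -63 mm are empty.
- popper_red: a 34 x 34 x 32 mm pale beech block with a red fishing-popper head standing over it on a steel pin. The freshly coated head is 18 mm across and occupies heights 37 to 54 mm above the block's underside; it must not be touched, so hold the block by its upright sides (32 mm high). 40 g. Origin: centre of the block's underside; z up through the pin, x and y square to the block's sides. Already on the shelf, at the outer +y place.
- popper_blue: a 34 x 34 x 32 mm pale beech block with a blue fishing-popper head standing over it on a steel pin. The freshly coated head is 18 mm across and occupies heights 37 to 54 mm above the block's underside; it must not be touched, so hold the block by its upright sides (32 mm high). 40 g. Origin: centre of the block's underside; z up through the pin, x and y square to the block's sides. Already on the shelf beside the red one, 42 mm from it centre to centre.
- popper_yellow: a 34 x 34 x 32 mm pale beech block with a yellow fishing-popper head standing over it on a steel pin. The freshly coated head is 18 mm across and occupies heights 37 to 54 mm above the block's underside; it must not be touched, so hold the block by its upright sides (32 mm high). 40 g. Origin: centre of the block's underside; z up through the pin, x and y square to the block's sides. Starts on the cutting mat, underside 3 mm above the bench.
- popper_green: a 34 x 34 x 32 mm pale beech block with a green fishing-popper head standing over it on a steel pin. The freshly coated head is 18 mm across and occupies heights 37 to 54 mm above the block's underside; it must not be touched, so hold the block by its upright sides (32 mm high). 40 g. Origin: centre of the block's underside; z up through the pin, x and y square to the block's sides. Starts on the cutting mat, underside 3 mm above the bench.
- red_top (a point): top centre of the red popper's head, 54 mm above its block's underside
- blue_top (a point): top centre of the blue popper's head, 54 mm above its block's underside
- yellow_top (a point): top centre of the yellow popper's head, 54 mm above its block's underside
- green_top (a point): top centre of the green popper's head, 54 mm above its block's underside
- uv_lamp: UV lamp bar, loose: a straight bar 180 mm long (its y), 34 mm wide (its x) and 29 mm high, 200 g, balanced at its middle; black body with aluminium fins on top, and the violet LED window all along its flat underside. Origin: centre of the underside, which is the middle of the window; z up. Starts LED side down in its dock, underside 36 mm above the bench; take it across its 34 mm width at the middle, where its sides are free.
- lamp_dock: grey lamp dock, fixed but standing elsewhere each time, on the side of the bench where the shelf is not: base plate 75 x 200 x 8 mm with two cradle uprights 148 mm apart (along its y), each 14 mm thick, that carry the lamp at 36 mm; their cheeks reach 48 mm. Lift the lamp straight up. Origin: centre of its footprint on the bench; y along the lamp.
- vise: steel pedestal tying vise, fixed, between shelf and dock: base plate 85 x 100 x 14 mm, upright post, and a head reaching about 55 mm towards its -y and 75 mm towards its +y, and 40 mm towards its +x; its highest point is 170 mm above the bench. Origin: centre of the base's underside.
- tool_caddy: wooden tool block 55 x 110 x 55 mm with tools standing up to 134 mm, fixed, beyond the vise. Origin: centre of its underside.
- spool_purple: loose purple thread spool, 28 mm across, 30 mm high, a bystander. Origin: centre of its underside.
- spool_orange: loose orange thread spool, 28 mm across, 30 mm high, a bystander. Origin: centre of its underside.
- coat_jar: loose jar of coating with a black lid, 44 mm across, 50 mm high, a bystander. Origin: centre of its underside.

How it is judged:
By the outcome, as a careful person would: the job done as asked, in the order asked, and still so for the second after the job is handed in, while the arm keeps its last pose, push and grip.
It also fails if it takes over 72 s, if anything falls off the work surface, if the arm or the gripper's body presses on something with over 40 N, if the wrist force passes 120 N, or if a joint passes its speed limit or range.

### The arm

A 7-joint arm with a two-finger parallel gripper is mounted at the origin on the work surface. World frame = base frame: x ahead of the robot, y to its left, z up, the work surface at z = 0. Lengths are in m, angles in rad, forces in N, time in s.
With the tool pointing down it reaches from about 0.4 to 0.85 m from the base axis. Payload 10.4 kg.
Tool frame: the origin (TCP) lies at the very end of the fingers, on their centre line; the grasp point (between the pads) lies 19 mm behind it; z points along the fingers, y is the direction in which the jaws open and shut (so a half turn about z gives the same grasp; the last joint's range is limited). The gripper opens to 87 mm and grips with 3 to 60 N. Pads are 19 mm wide; open, the fingers measure 117 mm over their backs; the gripper's body (75 mm by 190 mm) begins 51 mm behind the grasp point.
Start: joints at [-1.249, 0.332, -0.065, 1.46, 0.022, 1.35, -0.088], TCP at [0.211, 0.588, 0.2] pointing down, gripper open.
Joint ranges: [-2.6, 2.6], [-0.5, 2.12], [-1.47, 1.34], [0.16, 2.42], [-1.27, 4.41], [0.06, 2.06], [-2.6, 2.6]. Speed limits (rad/s): [2.22, 2.22, 2.79, 2.79, 3.14, 3.14, 3.14].

### API

Orientations are given as a rotation vector (axis times angle).
In Python, from bench import r gives the robot as it stands. The module is installed in compiled form; this text tells all that it offers.
- The arm moves only by the tool move_arm, never from a script. Its argument "series" is a list of rows, each a list of 3 entries, a list of its own where there are three numbers: the shift along the tool's x, y, z in m, then the turn, a rotation vector about the tool's x, y, z in degrees, then the closure, from 0 (fully open) to 1 (shut). In form: [[[x, y, z], [rx, ry, rz], hand], ...]. A call has 1 to 12 rows; each row is the pose to reach, as a shift and turn from the pose commanded when the call began, along the tool's axes at that moment; what a row does not reach only later rows make up. A row lasts 1/10 s, in which the tool goes at most 50 mm and 8.59 degrees, less where a joint would pass 70% of its speed; a pose out of reach is approached as far as the arm can. A call with a gripper value outside its range is refused whole. The fingers move at their own pace and stop on an object; the grip force is fixed at half the most. Time passes only in rows, so rows that repeat a pose let the fingers close. It gives the time, the measured TCP pose, the force and the opening at its end, in the units of the state.
- r.state(): the state, without advancing time (a new reading comes with each control period).
- r.camera(name): name is "side" or "top"; returns (picture, depth): 400x640x3 uint8, red, green, blue; 400x640 float32, m along the optical axis (not along the pixel's ray), 0 where there is no reading.
- r.camera_model(name): a dict with "fx", "fy", "cx", "cy" (pixels), "extrinsics" (4x4, takes a point from camera to world coordinates). Camera axes: x right, y down, z forward; pixel columns grow to the right and rows downward; lengths in m; the calibration is good to about 2 mm. A picture is of the moment at which its call begins. camera_model takes no time and is no camera call.
- r.close_job(): hands the job in, once; it reports no verdict.
The state is a dict: "t": time; "joints": joint angles; "joint_vel": joint speeds; "joint_torque": joint torques, N m; "tool_pos": TCP position; "tcp_rot": TCP orientation; "wrist_force": force on the tool from outside, world axes, zero at the start; "moment": the same for the moment, N m; "opening": opening from 0.0 (shut) to 1.0 (fully open).
Only numpy, scipy, OpenCV 4.12 (cv2) and the standard library are available. Lean on these libraries where they do the work, as an engineer would, in place of code of your own. Each camera call takes 0.05 s, during which the arm holds its last target.

## Working session

There is one attempt and no reset: what is moved stays moved. The work goes in short steps, Python scripts to look and compute and a tool call to move; the robot and the scene stay as the last step left them, time stands still between calls to the robot, and variables do not carry over. Pictures are saved under pics/ and viewed, and the job is handed in when it is done.

Besides the shell and the picture viewer there is one more tool, called after "Emit:" as name(argument=value, ...), one argument or row to a line, values as JSON. move_arm: Moves the arm, as the interface text tells. Its arguments: {"type":"object","properties":{"series":{"type":"array"}},"required":["series"]}

```bash
mkdir -p pics
python3 - <<'E'
from bench import r
import cv2,numpy as np
print(r.state())
for n in("top","side"):
    p,d=r.camera(n);m=r.camera_model(n);print(n,m)
    cv2.imwrite(f"pics/{n}0.png",p[:,:,::-1]);np.savez(f"{n}0.npz",p=p,d=d,**m)
E
```

```text
{'t': 0.0, 'joints': array([-1.24855963,  0.33285892, -0.06467092,  1.46093208,  0.02161809,
        1.3498983 , -0.08852032]), 'joint_vel': array([ 1.60533549e-03,  6.30553629e-04, -1.73842222e-04, -1.05312003e-03,
       -1.75563204e-05, -1.73801303e-03,  1.10115850e-03]), 'joint_torque': array([ 1.49914060e-03, -6.23245454e+01,  2.57772335e-02, -3.89903355e+01,
       -6.12032181e-02,  3.96142085e-02,  1.57899531e-04]), 'tool_pos': array([0.21116691, 0.58780745, 0.19966639]), 'tcp_rot': array([-5.38998357e-01, -3.09485766e+00,  2.18793800e-03]), 'wrist_force': array([0.11620717, 0.3775454 , 0.94077724]), 'moment': array([-0.01673617, -0.04311824, -0.00865111]), 'opening': 1.000630707535828}
top {'fx': 375.9541667185114, 'fy': 375.9541667185114, 'cx': 312.2153466746496, 'cy': 191.64425147497892, 'extrinsics': array([[-0.04864035, -0.96634039,  0.25262691,  0.37132051],
       [-0.99880086,  0.04846706, -0.00691273,  0.02459112],
       [-0.00556403, -0.25266022, -0.96753907,  0.85600146],
       [ 0.        ,  0.        ,  0.        ,  1.        ]])}
side {'fx': 488.9969948255557, 'fy': 488.9969948255557, 'cx': 317.21855829206595, 'cy': 203.2879510423186, 'extrinsics': array([[-0.99847526, -0.00666145,  0.05479763,  0.51914955],
       [-0.04990929,  0.5330622 , -0.84460272,  0.9049454 ],
       [-0.02358427, -0.84604983, -0.53258188,  0.64727427],
       [ 0.        ,  0.        ,  0.        ,  1.        ]])}
```

View pics/top0.png

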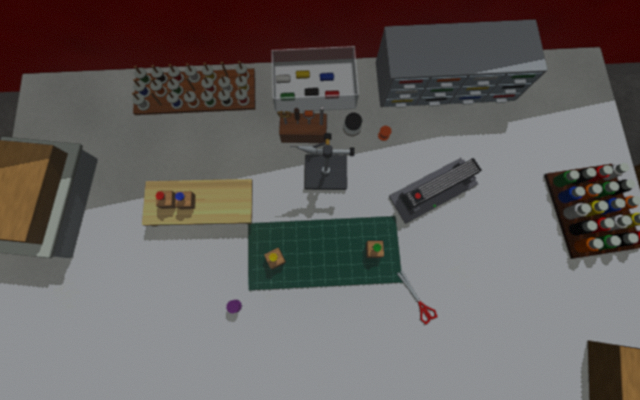

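View pics/side0.png

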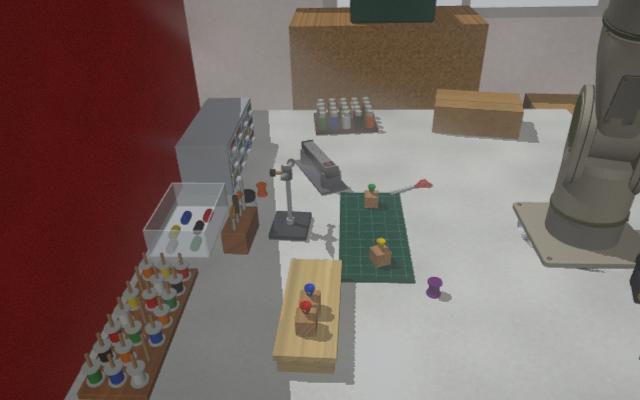

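The top view shows the shelf on the left at about (198,203), with red at (162,199) and blue at (182,199). Yellow (274,259) and green (375,250) stand on the mat. The lamp in its dock is at (437,190), turned. The vise is at (326,170), the jar at (353,121), the orange spool at (385,131) and the purple spool at (234,307).

```bash
cat > h.py <<'E'
import numpy as np,cv2
def load(n,k=0):
    f=np.load(f"{n}{k}.npz");return {q:f[q] for q in f.files}
def cloud(f):
    d=f['d'];v,u=np.mgrid[:400,:640]
    P=np.stack([(u-f['cx'])/f['fx']*d,(v-f['cy'])/f['fy']*d,d],-1)
    T=f['extrinsics'];W=P@T[:3,:3].T+T[:3,3];W[d<=0]=np.nan;return W
def proj(f,X):
    T=f['extrinsics'];c=(np.atleast_2d(X)-T[:3,3])@T[:3,:3]
    return np.c_[c[:,0]/c[:,2]*f['fx']+f['cx'],c[:,1]/c[:,2]*f['fy']+f['cy']]
def grab(k):
    from bench import r
    for n in("top","side"):
        p,d=r.camera(n);m=r.camera_model(n)
        cv2.imwrite(f"pics/{n}{k}.png",p[:,:,::-1]);np.savez(f"{n}{k}.npz",p=p,d=d,**m)
E
python3 - <<'E'
from h import *
for n in("top","side"):
    f=load(n);W=cloud(f);p=f['p'].astype(int)
    hsv=cv2.cvtColor(f['p'],cv2.COLOR_RGB2HSV)
    print(n)
    # heads
    for c,(lo,hi) in dict(red=(0,6),blue=(108,130),yellow=(24,34),green=(48,75),purple=(135,165)).items():
        m=(hsv[...,0]>=lo)&(hsv[...,0]<=hi)&(hsv[...,1]>150)&(hsv[...,2]>60)
        ok=m&(W[...,2]>(.01 if c=='purple' else .045))&(W[...,2]<.11)&(W[...,0]>.2)&(W[...,0]<.75)&(abs(W[...,1])<.5)
        k,l,s,ce=cv2.connectedComponentsWithStats(ok.astype(np.uint8))
        for i in range(1,k):
            if s[i,4]>6:
                q=W[l==i];print(c,s[i,4],ce[i].round(1),q.mean(0).round(4),q.max(0).round(4),q.min(0).round(4))
    # bench and mat height
    ok=np.isfinite(W[...,2])
    for nm,(x0,x1,y0,y1) in dict(bench=(.25,.35,-.1,.1),mat=(.36,.42,-.05,.1),shelfempty=(.46,.53,.22,.28)).items():
        q=W[ok&(W[...,0]>x0)&(W[...,0]<x1)&(W[...,1]>y0)&(W[...,1]<y1)];print(nm,len(q),np.percentile(q[:,2],[5,50,95]).round(4))
f=load('top')
big=cv2.resize(f['p'][90:310,130:490,::-1],None,fx=2.2,fy=2.2,interpolation=cv2.INTER_CUBIC);cv2.imwrite('pics/crop0.png',big)
E
```

```text
top
red 54 [159.6 195.4] [0.5768 0.3366 0.0991] [0.5839 0.3445 0.103 ] [0.5687 0.3288 0.0951]
red 24 [417.3 195.4] [ 0.5574 -0.2072  0.0675] [ 0.5629 -0.202   0.0706] [ 0.552  -0.213   0.0639]
blue 38 [179.2 195.9] [0.5737 0.296  0.0987] [0.5801 0.3029 0.1019] [0.5662 0.2895 0.0963]
yellow 56 [272.9 256.7] [0.4428 0.1083 0.0571] [0.4507 0.1173 0.0616] [0.434  0.0995 0.0504]
green 41 [376.9 247.1] [ 0.452  -0.1116  0.057 ] [ 0.4586 -0.1051  0.06  ] [ 0.4457 -0.1182  0.0548]
bench 4543 [-0.0012  0.0012  0.0036]
mat 1893 [-0.0003  0.0035  0.0063]
shelfempty 904 [-0.0012  0.0013  0.0457]
side
red 73 [305.2 304.5] [0.5797 0.3358 0.0982] [0.5893 0.3461 0.1009] [0.5717 0.3088 0.0777]
blue 28 [309.7 285.8] [0.5753 0.2918 0.0983] [0.5813 0.2971 0.1005] [0.5696 0.2873 0.0963]
yellow 41 [381.  240.6] [0.4446 0.1079 0.0571] [0.4527 0.1175 0.0608] [0.4362 0.0998 0.0534]
bench 2363 [-0.0014  0.0006  0.0026]
mat 1083 [-0.0007  0.0029  0.0053]
shelfempty 929 [-0.0013  0.0005  0.0444]
```

View pics/crop0.png

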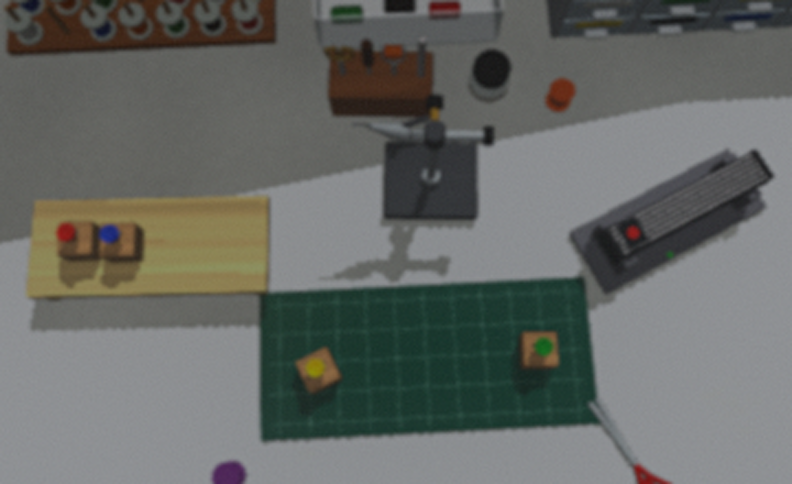

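```bash
cat >> h.py <<'E'
from scipy.optimize import least_squares
def boxfit(q,c0,hx,hy,z0,z1,yaw0=0,fz=True):
    # signed distance to box surface; params x,y,yaw,dz
    def res(p):
        c,s=np.cos(p[2]),np.sin(p[2]);d=q[:,:2]-p[:2]
        l=np.c_[abs(c*d[:,0]+s*d[:,1])-hx,abs(-s*d[:,0]+c*d[:,1])-hy,abs(q[:,2]-p[3]-(z0+z1)/2)-(z1-z0)/2]
        o=np.linalg.norm(np.maximum(l,0),axis=1)+np.minimum(l.max(1),0)
        return o
    b=None
    for y in np.atleast_1d(yaw0):
        o=least_squares(res,[*c0,y,0],loss='soft_l1',f_scale=.0015,x_scale=[.01,.01,.1,.01])
        if b is None or o.cost<b.cost:b=o
    return b.x,np.sqrt(np.mean(b.fun**2))
def sel(W,c,rad,z0,z1):
    k=np.isfinite(W[...,2])&(np.hypot(W[...,0]-c[0],W[...,1]-c[1])<rad)&(W[...,2]>z0)&(W[...,2]<z1)
    return W[k]
E
python3 - <<'E'
from h import *
for n in("top","side"):
    f=load(n);W=cloud(f);print(n)
    for nm,c,b in(('red',(.577,.336),.045),('blue',(.575,.296),.045),('yellow',(.443,.108),.003),('green',(.452,-.1116),.003)):
        q=sel(W,c,.032,b+.008,b+.0345)
        if nm in('red','blue'):
            m=(.336+.296)/2+.003; q=q[q[:,1]>m] if nm=='red' else q[q[:,1]<m]
        x,e=boxfit(q,c,.017,.017,b,b+.032,np.radians([-30,0,30]))
        print(nm,len(q),x[:2].round(4),'yaw',(np.degrees(x[2])+45)%90-45,'dz',x[3].round(4),'rms',e.round(4))
    # shelf
    k=np.isfinite(W[...,2])&(abs(W[...,2]-.045)<.008)&(W[...,0]>.45)&(W[...,0]<.7)&(W[...,1]>.12)&(W[...,1]<.42)
    q=W[k].astype(np.float32);r=cv2.minAreaRect(q[:,:2]);print('shelf',len(q),r,np.median(q[:,2]))
    k=np.isfinite(W[...,2])&(W[...,2]<.05)&(W[...,2]>.008)&(W[...,0]>.45)&(W[...,0]<.7)&(W[...,1]>.12)&(W[...,1]<.42)
    x,e=boxfit(W[k],(.57,.27),.05,.12,0,.045,0);print('shelf',x,np.degrees(x[2]),e)
    # lamp
    k=np.isfinite(W[...,2])&(W[...,2]<.08)&(W[...,2]>.053)&(W[...,0]>.45)&(W[...,0]<.75)&(W[...,1]<-.12)&(W[...,1]>-.42)
    q=W[k].astype(np.float32);r=cv2.minAreaRect(q[:,:2]);print('lamp',len(q),r)
    x,e=boxfit(q,r[0],.017,.09,.036,.065,np.radians([-30,-60,30,60]));print('lamp',x,np.degrees(x[2]),e)
    k=np.isfinite(W[...,2])&(W[...,2]<.0135)&(W[...,2]>.005)&(W[...,0]>.45)&(W[...,0]<.75)&(W[...,1]<-.12)&(W[...,1]>-.42)
    q=W[k].astype(np.float32);print('dockbase',cv2.minAreaRect(q[:,:2]))
    # tall things
    k=np.isfinite(W[...,2])&(W[...,2]>.1)&(W[...,0]>.4)&(W[...,0]<.8)&(abs(W[...,1])<.15)
    for z0,z1 in((.1,.14),(.14,.16),(.16,.19)):
        q=W[k&(W[...,2]>z0)&(W[...,2]<z1)];print('tall',z0,len(q),q.min(0).round(3) if len(q) else 0,q.max(0).round(3) if len(q) else 0)
E
```

```text
top
red 247 [0.5777 0.3367] yaw -0.535328669305315 dz 0.0008 rms 0.0008
blue 256 [0.5743 0.2956] yaw 0.041637431125963076 dz 0.0009 rms 0.0014
yellow 186 [0.4429 0.1075] yaw 24.41057898850049 dz 0.0009 rms 0.0009
green 189 [ 0.4525 -0.1123] yaw -3.0128546338024904 dz 0.0009 rms 0.001Traceback (most recent call last):
  File "<stdin>", line 12, in <module>
cv2.error: OpenCV(4.12.0) /io/opencv/modules/imgproc/src/convhull.cpp:143: error: (-215:Assertion failed) total >= 0 && (depth == CV_32F || depth == CV_32S) in function 'convexHull'
```

```bash
cat > m.py <<'E'
from h import *
for n in("top","side"):
    f=load(n);W=cloud(f);print(n)
    for nm,c,b in(('red',(.577,.336),.045),('blue',(.575,.296),.045),('yellow',(.443,.108),.003),('green',(.452,-.1116),.003)):
        q=sel(W,c,.032,b+.008,b+.0345)
        if nm in('red','blue'):
            m=(.336+.296)/2; q=q[q[:,1]>m] if nm=='red' else q[q[:,1]<m]
        x,e=boxfit(q,c,.017,.017,b,b+.032,np.radians([-30,0,30]))
        print(nm,len(q),x[:2].round(4),'yaw',(np.degrees(x[2])+45)%90-45,'dz',x[3].round(4),'rms',e.round(4))
    k=np.isfinite(W[...,2])&(abs(W[...,2]-.045)<.008)&(W[...,0]>.45)&(W[...,0]<.7)&(W[...,1]>.12)&(W[...,1]<.42)
    q=np.ascontiguousarray(W[k],dtype=np.float32);print('shelf',len(q),cv2.minAreaRect(q[:,:2].copy()),np.median(q[:,2]))
    k=np.isfinite(W[...,2])&(W[...,2]<.05)&(W[...,2]>.008)&(W[...,0]>.45)&(W[...,0]<.7)&(W[...,1]>.12)&(W[...,1]<.42)
    x,e=boxfit(W[k],(.57,.27),.05,.12,0,.045,0);print('shelf',x,np.degrees(x[2]),e)
    k=np.isfinite(W[...,2])&(W[...,2]<.08)&(W[...,2]>.053)&(W[...,0]>.45)&(W[...,0]<.75)&(W[...,1]<-.12)&(W[...,1]>-.42)
    q=W[k].astype(np.float32);R=cv2.minAreaRect(q[:,:2].copy());print('lamp',len(q),R)
    x,e=boxfit(q,R[0],.017,.09,.036,.065,np.radians([-30,-60,30,60]));print('lamp',x,np.degrees(x[2]),e)
    k=np.isfinite(W[...,2])&(W[...,2]<.0135)&(W[...,2]>.005)&(W[...,0]>.45)&(W[...,0]<.7)&(W[...,1]<-.12)&(W[...,1]>-.38)
    q=W[k].astype(np.float32);print('dockbase',cv2.minAreaRect(q[:,:2].copy()))
    k=np.isfinite(W[...,2])&(W[...,2]>.1)&(W[...,0]>.4)&(W[...,0]<.8)&(abs(W[...,1])<.15)
    for z0,z1 in((.1,.14),(.14,.16),(.16,.19)):
        q=W[k&(W[...,2]>z0)&(W[...,2]<z1)];print('tall',z0,len(q),q.min(0).round(3) if len(q) else 0,q.max(0).round(3) if len(q) else 0)
E
python3 m.py
```

```text
top
red 255 [0.5777 0.3365] yaw -0.6692736982322174 dz 0.0008 rms 0.0008
blue 248 [0.5743 0.2954] yaw -0.4642220117295537 dz 0.0009 rms 0.0009
yellow 186 [0.4429 0.1075] yaw 24.41057898850049 dz 0.0009 rms 0.0009
green 189 [ 0.4525 -0.1123] yaw -3.0128546338024904 dz 0.0009 rms 0.001
shelf 4136 ((0.5418295860290527, 0.2576029300689697), (0.27884218096733093, 0.16646729409694672), 86.83165740966797) 0.046053175
shelf [ 0.57448054  0.27424085 -0.02974908  0.00112362] -1.7044968187763074 0.003909219317248273
lamp 1269 ((0.5568631291389465, -0.22400102019309998), (0.05822966247797012, 0.28655657172203064), 33.32500076293945)
lamp [ 5.85725804e-01 -2.66373365e-01  6.72020421e+00 -3.93211376e-04] 385.03933888253187 0.00424693646555446
dockbase ((0.5712125897407532, -0.24331289529800415), (0.2231164425611496, 0.2629076838493347), 5.334313869476318)
tall 0.1 223 [ 0.63  -0.025  0.1  ] [0.751 0.087 0.139]
tall 0.14 384 [ 0.628 -0.069  0.14 ] [0.678 0.03  0.16 ]
tall 0.16 101 [ 0.636 -0.01   0.16 ] [0.651 0.058 0.171]
side
red 501 [0.5794 0.3366] yaw -0.7638419804437788 dz 0.0003 rms 0.001
blu
[... 259 characters left out ...]
5), (0.2813609838485718, 0.1664084792137146), 87.53758239746094) 0.045418113
shelf [ 5.74019708e-01  2.70277956e-01 -5.37251812e-02  5.20579022e-04] -3.0782261359259504 0.007109974130390618
lamp 515 ((0.5598717331886292, -0.22385814785957336), (0.05997011065483093, 0.2889639139175415), 33.73164367675781)
lamp [ 5.84952718e-01 -2.66541918e-01  4.31809598e-01  1.29241418e-04] 24.74086750348646 0.004984155030810255
dockbase ((0.592536449432373, -0.24085915088653564), (0.07905694842338562, 0.32533928751945496), 38.65121841430664)
tall 0.1 277 [ 0.631 -0.06   0.1  ] [0.753 0.089 0.14 ]
tall 0.14 211 [ 0.629 -0.068  0.14 ] [0.679 0.039 0.16 ]
tall 0.16 45 [ 0.639 -0.008  0.16 ] [0.653 0.06  0.17 ]
```

```bash
cat > m2.py <<'E'
from h import *
import sys
k0=sys.argv[1] if len(sys.argv)>1 else 0
def rect(q,nm):
    for it in range(4):
        R=cv2.minAreaRect(q[:,:2].astype(np.float32))
        break
    print(nm,len(q),np.round(R[0],4),np.round(R[1],4),round(R[2],2))
for n in("top","side"):
    f=load(n,k0);W=cloud(f);print(n)
    hsv=cv2.cvtColor(f['p'],cv2.COLOR_RGB2HSV)
    ok=np.isfinite(W[...,2])
    m=(ok&(abs(W[...,2]-.0455)<.004)&(W[...,0]>.45)&(W[...,0]<.7)&(W[...,1]>.12)&(W[...,1]<.42)).astype(np.uint8)
    m=cv2.morphologyEx(m,cv2.MORPH_OPEN,np.ones((5,5),np.uint8))
    kk,l,s,_=cv2.connectedComponentsWithStats(m);i=1+s[1:,4].argmax()
    q=W[l==i];rect(q,'shelf')
    # edges in local: bins along y, front(x min)/back(x max) edges
    ys=np.arange(.17,.385,.01);A=[]
    for y in ys:
        b=q[abs(q[:,1]-y)<.005]
        if len(b)>10:A.append((y,b[:,0].min(),b[:,0].max()))
    A=np.array(A)
    for j in(1,2):
        p=np.polyfit(A[:,0],A[:,j],1);r=A[:,j]-np.polyval(p,A[:,0]);g=abs(r)<.004;p=np.polyfit(A[g,0],A[g,j],1);print(' edge',j,'yaw',np.degrees(-np.arctan(p[0])).round(2),'x at y=.274',np.polyval(p,.274).round(4),g.sum(),len(g))
    A=[]
    for x in np.arange(.53,.62,.008):
        b=q[abs(q[:,0]-x)<.004]
        if len(b)>5:A.append((x,b[:,1].min(),b[:,1].max()))
    A=np.array(A);print(' y ends',np.median(A[:,1]),np.median(A[:,2]),'yaw',[np.degrees(np.arctan(np.polyfit(A[:,0],A[:,j],1)[0])).round(2) for j in(1,2)])
    m=(ok&(W[...,2]<.075)&(W[...,2]>.056)&(W[...,0]>.45)&(W[...,0]<.7)&(W[...,1]<-.12)&(W[...,1]>-.40)).astype(np.uint8)
    m=cv2.morphologyEx(m,cv2.MORPH_OPEN,np.ones((3,3),np.uint8))
    kk,l,s,_=cv2.connectedComponentsWithStats(m);i=1+s[1:,4].argmax()
    q=W[l==i];rect(q,'lamp');print(np.percentile(q[:,2],[1,50,99]))
    np.save(f'lamp_{n}.npy',q)
    R=cv2.minAreaRect(q[:,:2].astype(np.float32))
    qq=W[ok&(W[...,2]>.02)&(W[...,2]<.07)&(np.hypot(W[...,0]-R[0][0],W[...,1]-R[0][1])<.1)]
E
python3 m2.py
python3 - <<'E'
from h import *
f=load('top');cv2.imwrite('pics/lamp0.png',cv2.resize(f['p'][140:230,370:500,::-1],None,fx=6,fy=6,interpolation=cv2.INTER_CUBIC))
f=load('side');cv2.imwrite('pics/lamp0s.png',cv2.resize(f['p'][120:220,280:380,::-1],None,fx=6,fy=6,interpolation=cv2.INTER_CUBIC))
E
```

```text
top
shelf 3955 [0.5741 0.2746] [0.2407 0.1007] 88.76
 edge 1 yaw -1.42 x at y=.274 0.5246 21 22
 edge 2 yaw -1.4 x at y=.274 0.6233 22 22
 y ends 0.15497189329495017 0.39278111112910286 yaw [np.float64(-0.4), np.float64(-0.73)]
lamp 1236 [ 0.5853 -0.267 ] [0.0343 0.182 ] 25.16
[0.05653393 0.06391515 0.0689849 ]
side
shelf 4640 [0.576  0.2748] [0.2422 0.1003] 88.45
 edge 1 yaw -1.41 x at y=.274 0.5265 22 22
 edge 2 yaw -1.67 x at y=.274 0.6255 22 22
 y ends 0.1551324073811038 0.395152523580423 yaw [np.float64(-0.84), np.float64(-2.05)]
lamp 463 [ 0.5874 -0.2654] [0.0334 0.1896] 25.25
[0.05644814 0.06441938 0.06867291]
```

View pics/lamp0.png

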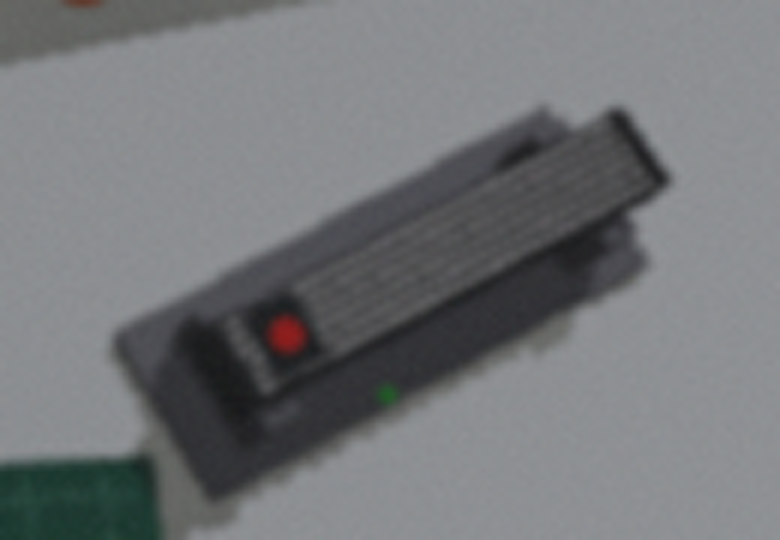

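View pics/lamp0s.png

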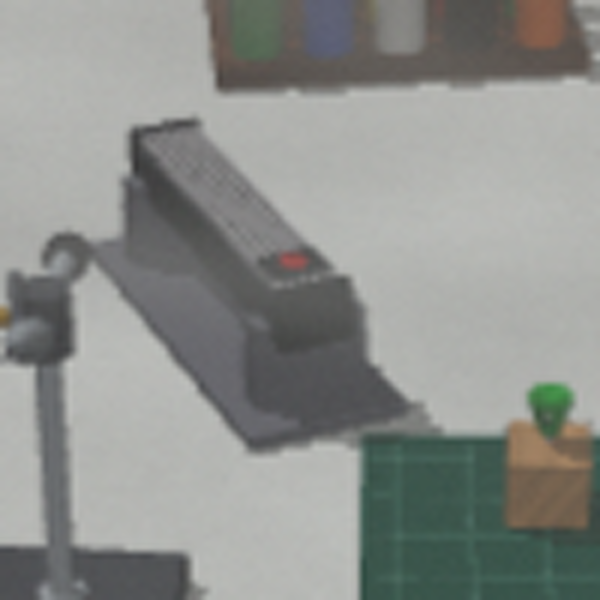

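```bash
cat > plan.py <<'E'
import sys,numpy as np
from scipy.spatial.transform import Rotation as Ro
from bench import r
s=r.state();p=s['tool_pos'];R=Ro.from_rotvec(s['tcp_rot']).as_matrix()
print('t',round(s['t'],2),'pos',p.round(4),'jawyaw',np.degrees(np.arctan2(R[1,1],R[0,1])).round(2),'z',R[:,2].round(4),'F',s['wrist_force'].round(1),'op',round(float(s['opening']),3),'j',s['joints'].round(2))
a=[float(v) for v in sys.argv[1:]]
while len(a)>=4:
    x,y,z,w=a[:4];a=a[4:]
    w=np.radians(w);yy=np.array([np.cos(w),np.sin(w),0]);
    if yy@R[:,1]<0: yy=-yy
    zz=np.array([0,0,-1.]);T=np.c_[np.cross(yy,zz),yy,zz]
    print('shift',(R.T@(np.array([x,y,z])-p)).round(4),'turn',np.degrees(Ro.from_matrix(R.T@T).as_rotvec()).round(2))
E
python3 plan.py .4437 .1076 .2 24.1
```

```text
t 0.1 pos [0.2111 0.5879 0.1997] jawyaw 70.25 z [-4.0e-04 -1.2e-03 -1.0e+00] F [ 0.6 -0.2  0.1] op 1.003 j [-1.25  0.33 -0.06  1.46  0.02  1.35 -0.09]
shift [-3.812e-01 -3.734e-01  2.000e-04] turn [-7.000e-02  3.000e-02  4.615e+01]
```

Emit:
move_arm(
  series=[
    [[-0.02, -0.02, 0], [0, 0, 4], 0],
    [[-0.05, -0.05, 0], [0, 0, 8], 0],
    [[-0.3812, -0.3734, 0], [0, 0, 46.15], 0],
    [[-0.3812, -0.3734, 0], [0, 0, 46.15], 0],
    [[-0.3812, -0.3734, 0], [0, 0, 46.15], 0],
    [[-0.3812, -0.3734, 0], [0, 0, 46.15], 0],
    [[-0.3812, -0.3734, 0], [0, 0, 46.15], 0],
    [[-0.3812, -0.3734, 0], [0, 0, 46.15], 0],
    [[-0.3812, -0.3734, 0], [0, 0, 46.15], 0],
    [[-0.3812, -0.3734, 0], [0, 0, 46.15], 0],
    [[-0.3812, -0.3734, 0], [0, 0, 46.15], 0],
    [[-0.3812, -0.3734, 0], [0, 0, 46.15], 0],
  ],
)

```text
t: 1.3
tool_pos: [0.4453, 0.1026, 0.2005]
tcp_rot: [1.718, 2.63, -0.0]
wrist_force: [-0.1, 0.6, -0.1]
opening: 1.001
```

Emit:
move_arm(
  series=[
    [[-0.3812, -0.3734, 0], [0, 0, 46.15], 0],
  ],
)

```text
t: 1.4
tool_pos: [0.4275, 0.0625, 0.2]
tcp_rot: [1.899, 2.502, -0.001]
wrist_force: [0.1, -0.9, -0.3]
opening: 1.001
```

That second call was a mistake: each call's shifts start from the new pose, so it overshot. Nothing was near the gripper, so I'll replan from here.

```bash
python3 plan.py .4437 .1076 .1 24.1 .4437 .1076 .0055 24.1
```

```text
t 1.4 pos [0.4275 0.0625 0.2   ] jawyaw 15.62 z [-1.e-04 -1.e-03 -1.e+00] F [ 0.1 -0.9 -0.3] op 1.001 j [-0.73 -0.14  0.45  1.96  0.06  1.31 -0.03]
shift [0.0392 0.0278 0.0999] turn [-0.02  0.05 -8.48]
shift [0.0393 0.0278 0.1944] turn [-0.02  0.05 -8.48]
```

Emit:
move_arm(
  series=[
    [[0.02, 0.014, 0.0], [0, 0, -4.5], 0],
    [[0.0393, 0.0278, 0.02], [0, 0, -8.5], 0],
    [[0.0393, 0.0278, 0.06], [0, 0, -8.5], 0],
    [[0.0393, 0.0278, 0.09], [0, 0, -8.5], 0],
    [[0.0393, 0.0278, 0.1], [0, 0, -8.5], 0],
    [[0.0393, 0.0278, 0.1], [0, 0, -8.5], 0],
    [[0.0393, 0.0278, 0.1], [0, 0, -8.5], 0],
  ],
)

```text
t: 2.1
tool_pos: [0.4434, 0.1067, 0.1017]
tcp_rot: [1.711, 2.634, 0.002]
wrist_force: [1.0, -0.1, 0.3]
opening: 0.999
```

```bash
python3 -c "
from h import *;grab(1)";python3 plan.py .4437 .1076 .0055 24.1
```

```text
t 2.2 pos [0.4437 0.1068 0.102 ] jawyaw 24.0 z [ 0.0022  0.0013 -1.    ] F [ 0.2 -0.2  1.1] op 0.998 j [-0.77  0.03  0.45  2.03 -0.02  1.08  0.1 ]
shift [0.0007 0.     0.0965] turn [ 0.15 -0.02 -0.1 ]
```

View pics/side1.png

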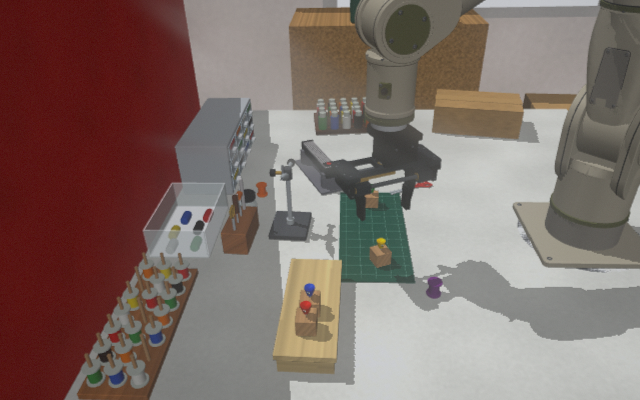

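Run:
```python
from h import *
for n in('top','side'):
    f=load(n,1);w=np.radians(24)
    c=np.array([.4437,.1068,.102]);j=np.array([np.cos(w),np.sin(w),0])
    print(n,proj(f,[c,c+.0435*j,c-.0435*j,[.4437,.1076,.003],[.4437,.1076,.057]]).round(1))
    im=f['p'][:,:,::-1].copy()
    if n=='side': im=im[120:290,300:460]
    else: im=im[180:330,200:350]
    cv2.imwrite(f'pics/c1{n}.png',cv2.resize(im,None,fx=3.4,fy=3.4,interpolation=cv2.INTER_CUBIC))
```

```text
top [[271.2 254.3]
 [262.  234.8]
 [280.7 274.3]
 [275.8 258.4]
 [273.2 256.3]]
side [[382.4 221.8]
 [362.4 226.8]
 [401.9 217. ]
 [380.2 261.5]
 [381.4 240.5]]
```

View pics/c1side.png

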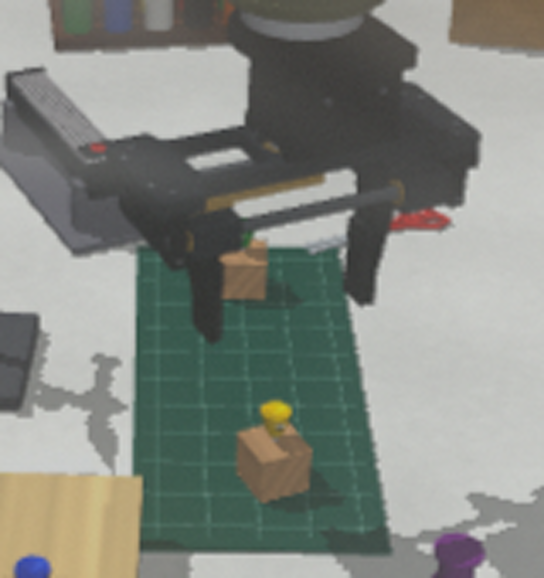

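View pics/c1top.png

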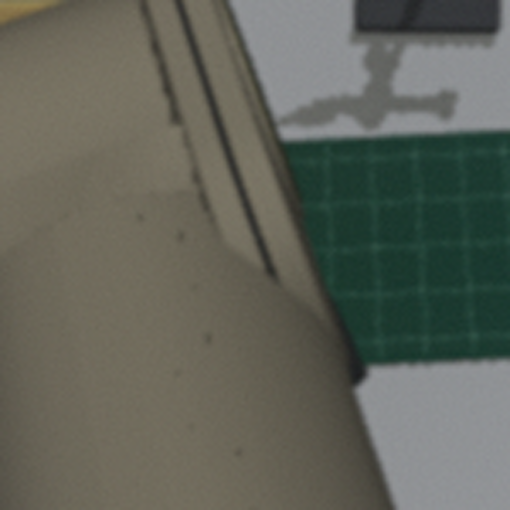

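Run:
```python
from h import *
f=load('side',1);W=cloud(f)
for (u0,u1,v0,v1) in((352,370,200,228),(398,414,190,220)):
    q=W[v0:v1,u0:u1].reshape(-1,3);q=q[(q[:,2]>.085)]
    i=q[:,2].argsort()[:12];print(q[i].round(4),q.min(0),q.max(0))
```

```text
[[0.485  0.1356 0.1254]
 [0.4887 0.1328 0.1258]
 [0.4869 0.1367 0.1262]
 [0.4812 0.1333 0.1262]
 [0.4793 0.1333 0.1262]
 [0.4811 0.1302 0.1264]
 [0.4832 0.1373 0.1266]
 [0.4831 0.1342 0.1268]
 [0.4905 0.1281 0.1272]
 [0.487  0.1355 0.1276]
 [0.4943 0.1223 0.1278]
 [0.4924 0.1257 0.1279]] [0.47930625 0.11767031 0.12538049] [0.49681223 0.14182195 0.172842  ]
[[0.4066 0.0808 0.1249]
 [0.4018 0.0921 0.1251]
 [0.3925 0.0957 0.1252]
 [0.3945 0.096  0.1254]
 [0.4035 0.0891 0.1255]
 [0.4003 0.0963 0.1256]
 [0.3984 0.0964 0.1256]
 [0.4    0.0934 0.126 ]
 [0.3942 0.0934 0.126 ]
 [0.4052 0.0863 0.1261]
 [0.3966 0.0976 0.1264]
 [0.4035 0.0883 0.1274]] [0.38826495 0.07899622 0.12488136] [0.4079101  0.10132856 0.1716441 ]
```

In the side picture the fingertips are at about (362,220) and (406,209). By depth they sit about 20 mm higher than the reported TCP. I'll go down to a mid height and check again before trusting either number.

Emit:
move_arm(
  series=[
    [[0.0007, 0, 0.02], [0.1, 0, 0], 0],
    [[0.0007, 0, 0.04], [0.1, 0, 0], 0],
    [[0.0007, 0, 0.06], [0.1, 0, 0], 0],
    [[0.0007, 0, 0.075], [0.1, 0, 0], 0],
    [[0.0007, 0, 0.08], [0.1, 0, 0], 0],
    [[0.0007, 0, 0.08], [0.1, 0, 0], 0],
  ],
)

```text
t: 2.8
tool_pos: [0.4427, 0.1071, 0.0208]
tcp_rot: [-1.711, -2.634, 0.002]
wrist_force: [0.2, 0.0, 0.1]
opening: 1.001
```

```bash
python3 -c "
from h import *;grab(2)
f=load('side',2);W=cloud(f)
cv2.imwrite('pics/c2.png',cv2.resize(f['p'][180:290,320:450,::-1],None,fx=5,fy=5,interpolation=cv2.INTER_CUBIC))
w=np.radians(24);c=np.array([.4437,.1073,.0215]);j=np.array([np.cos(w),np.sin(w),0])
print(proj(f,[c,c+.0435*j,c-.0435*j]).round(1))
";python3 plan.py .4437 .1076 .0055 24.1
```

```text
[[380.6 254.4]
 [361.3 259.5]
 [399.3 249.3]]
t 2.9 pos [0.4432 0.1074 0.0215] jawyaw 24.0 z [-2.e-04  2.e-04 -1.e+00] F [0.9 0.5 1. ] op 0.997 j [-0.75  0.16  0.45  2.11 -0.09  0.89  0.16]
shift [0.     0.0005 0.016 ] turn [-0.   -0.01 -0.1 ]
```

View pics/c2.png

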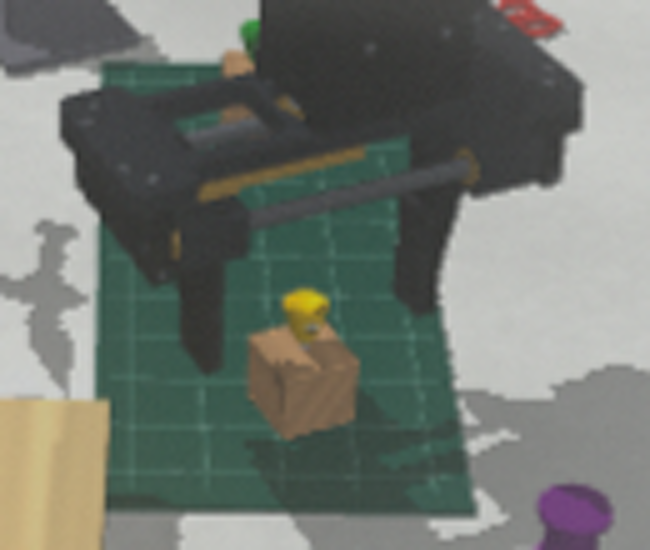

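Run:
```python
from h import *
f=load('side',2);W=cloud(f)
for (u0,u1,v0,v1) in((354,366,225,260),(398,412,215,250)):
    print()
    for v in range(v1,v0,-3):
        q=W[v,u0:u1];q=q[q[:,2]>.012]
        if len(q)>2: print(v,q.mean(0).round(3),(q.max(0)-q.min(0)).round(3),f['p'][v,(u0+u1)//2])
```

```text
251 [0.485 0.133 0.05 ] [0.012 0.01  0.008] [53 55 50]
248 [0.487 0.131 0.056] [0.015 0.019 0.014] [54 53 51]
245 [0.487 0.131 0.063] [0.015 0.02  0.015] [55 55 52]
242 [0.487 0.132 0.071] [0.015 0.021 0.016] [53 53 49]
239 [0.488 0.134 0.08 ] [0.015 0.017 0.013] [53 53 51]
236 [0.489 0.135 0.088] [0.017 0.021 0.015] [54 55 53]
233 [0.491 0.16  0.113] [0.02  0.041 0.029] [54 56 54]
230 [0.491 0.169 0.126] [0.02  0.008 0.006] [55 57 56]
227 [0.491 0.169 0.133] [0.02  0.008 0.006] [56 57 56]

241 [0.397 0.095 0.047] [0.012 0.007 0.005] [55 57 55]
238 [0.399 0.094 0.054] [0.014 0.014 0.01 ] [59 59 58]
235 [0.399 0.092 0.06 ] [0.014 0.017 0.013] [58 58 56]
232 [0.399 0.093 0.068] [0.016 0.017 0.012] [56 58 57]
229 [0.398 0.093 0.075] [0.018 0.017 0.012] [55 57 55]
226 [0.397 0.094 0.083] [0.018 0.015 0.01 ] [56 56 56]
223 [0.397 0.093 0.09 ] [0.02  0.016 0.011] [57 58 57]
220 [0.397 0.091 0.096] [0.021 0.013 0.009] [54 55 54]
217 [0.403 0.116 0.12 ] [0.031 0.038 0.025] [61 62 62]
```

Emit:
move_arm(
  series=[
    [[0, 0.0005, 0.006], [0, 0, 0], 0],
    [[0, 0.0005, 0.012], [0, 0, 0], 0],
    [[0, 0.0005, 0.016], [0, 0, 0], 0],
    [[0, 0.0005, 0.016], [0, 0, 0], 0],
  ],
)

```text
t: 3.3
tool_pos: [0.4424, 0.107, 0.0038]
tcp_rot: [-1.71, -2.633, 0.004]
wrist_force: [-0.6, -0.1, -0.3]
opening: 0.998
```

```bash
python3 -c "
from h import *;grab(3)
f=load('side',3);W=cloud(f)
cv2.imwrite('pics/c3.png',cv2.resize(f['p'][180:290,320:450,::-1],None,fx=5,fy=5,interpolation=cv2.INTER_CUBIC))
";python3 plan.py .4437 .1076 .0055 24.1
```

```text
t 3.4 pos [0.4428 0.1071 0.0043] jawyaw 23.99 z [-1.9e-03 -9.0e-04 -1.0e+00] F [ 0.4 -0.6  0.8] op 0.998 j [-0.75  0.19  0.44  2.12 -0.11  0.86  0.18]
shift [ 0.0001  0.001  -0.0012] turn [-0.12  0.   -0.11]
```

View pics/c3.png

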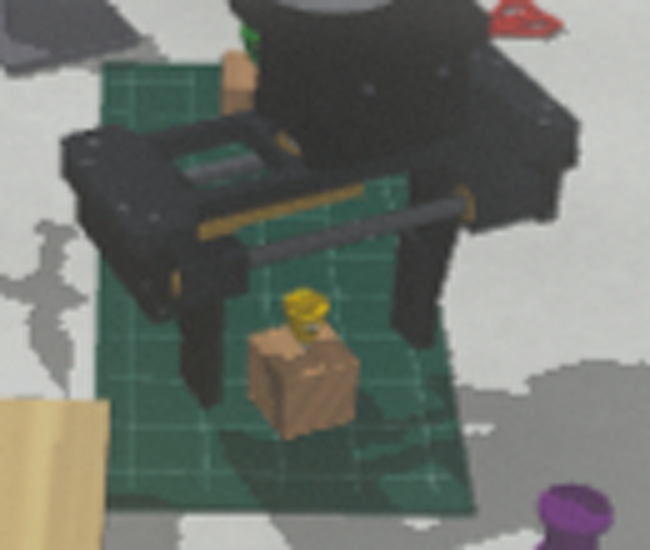

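Run:
```python
from h import *
f=load('side',3);W=cloud(f);W2=cloud(load('side',0))
for (u0,u1,v0,v1) in((354,366,245,266),(398,412,235,255)):
    print()
    for v in range(v1,v0,-1):
        dif=(W[v,u0:u1,2]-W2[v,u0:u1,2])>.006
        q=W[v,u0:u1][dif]
        if len(q)>1: print(v,len(q),q.mean(0).round(3),q.min(0).round(3))
```

```text
261 2 [0.484 0.137 0.027] [0.483 0.136 0.027]
260 5 [0.483 0.136 0.03 ] [0.479 0.135 0.029]
259 5 [0.483 0.134 0.03 ] [0.479 0.131 0.027]
258 6 [0.484 0.135 0.033] [0.479 0.132 0.031]
257 7 [0.485 0.134 0.035] [0.479 0.125 0.028]
256 8 [0.486 0.132 0.036] [0.479 0.122 0.028]
255 9 [0.487 0.132 0.039] [0.479 0.12  0.029]
254 9 [0.487 0.13  0.04 ] [0.479 0.117 0.03 ]
253 9 [0.487 0.131 0.043] [0.479 0.118 0.033]
252 9 [0.487 0.131 0.045] [0.479 0.116 0.034]
251 9 [0.487 0.131 0.048] [0.479 0.118 0.037]
250 9 [0.487 0.132 0.051] [0.479 0.12  0.041]
249 9 [0.487 0.132 0.054] [0.479 0.117 0.042]
248 9 [0.487 0.133 0.057] [0.479 0.117 0.044]
247 9 [0.487 0.133 0.059] [0.48  0.119 0.049]
246 9 [0.487 0.134 0.063] [0.48  0.122 0.053]

249 5 [0.395 0.097 0.028] [0.391 0.095 0.027]
248 6 [0.397 0.097 0.03 ] [0.392 0.094 0.028]
247 6 [0.397 0.097 0.033] [0.392 0.092 0.029]
246 7 [0.398 0.094 0.034] [0.392 0.089 0.029]
245 7 [0.399 0.092 0.035] [0.392 0.084 0.029]
244 10 [0.399 0.093 0.038] [0.39  0.082 0.03 ]
243 10 [0.399 0.091 0.039] [0.39  0.079 0.03 ]
242 9 [0.398 0.093 0.043] [0.391 0.081 0.034]
241 9 [0.398 0.094 0.046] [0.391 0.084 0.039]
240 9 [0.398 0.093 0.048] [0.391 0.079 0.038]
239 9 [0.399 0.092 0.05 ] [0.391 0.081 0.042]
238 9 [0.398 0.093 0.053] [0.389 0.081 0.045]
237 10 [0.398 0.093 0.056] [0.389 0.084 0.049]
236 10 [0.398 0.092 0.058] [0.39  0.082 0.05 ]
```

By depth the fingers end at z ≈ 0.027, while the reported TCP is 0.004. The body is shifted up by the same amount. I'll feel downward in small steps and watch the wrist force to see which is true.

Emit:
move_arm(
  series=[
    [[0, 0.0005, 0.0015], [0, 0, 0], 0],
    [[0, 0.0005, 0.003], [0, 0, 0], 0],
  ],
)

```text
t: 3.6
tool_pos: [0.4436, 0.1075, 0.0015]
tcp_rot: [-1.711, -2.634, 0.002]
wrist_force: [-0.3, -0.1, 0.8]
opening: 1.003
```

Emit:
move_arm(
  series=[
    [[0, 0, 0.001], [0, 0, 0], 0],
    [[0, 0, 0.003], [0, 0, 0], 0],
    [[0, 0, 0.003], [0, 0, 0], 0],
  ],
)

```text
t: 3.9
tool_pos: [0.4431, 0.1074, -0.0018]
tcp_rot: [-1.71, -2.634, 0.003]
wrist_force: [-0.4, -0.1, -0.6]
opening: 1.0
```

Emit:
move_arm(
  series=[
    [[0, 0, 0.004], [0, 0, 0], 0],
    [[0, 0, 0.008], [0, 0, 0], 0],
    [[0, 0, 0.01], [0, 0, 0], 0],
    [[0, 0, 0.01], [0, 0, 0], 0],
  ],
)

```text
t: 4.3
tool_pos: [0.443, 0.1073, -0.012]
tcp_rot: [-1.71, -2.634, 0.003]
wrist_force: [0.2, -0.4, 0.2]
opening: 1.001
```

```bash
python3 plan.py;python3 - <<'E'
from h import *
grab(4)
f=load('side',4);W=cloud(f);W2=cloud(load('side',0))
cv2.imwrite('pics/c4.png',cv2.resize(f['p'][180:290,320:450,::-1],None,fx=5,fy=5,interpolation=cv2.INTER_CUBIC))
for (u0,u1,v0,v1) in((354,366,255,276),(396,412,241,262)):
    print()
    for v in range(v1,v0,-1):
        dif=(W[v,u0:u1,2]-W2[v,u0:u1,2])>.005
        q=W[v,u0:u1][dif]
        if len(q)>1: print(v,len(q),q.mean(0).round(3),q.min(0).round(3),q.max(0).round(3))
E
```

```text
t 4.3 pos [ 0.443   0.1073 -0.012 ] jawyaw 24.0 z [-0.0023 -0.001  -1.    ] F [ 0.2 -0.4  0.2] op 1.001 j [-0.74  0.22  0.44  2.13 -0.13  0.82  0.19]

267 3 [0.484 0.137 0.012] [0.482 0.136 0.011] [0.486 0.137 0.012]
266 5 [0.484 0.136 0.014] [0.48  0.132 0.01 ] [0.488 0.139 0.016]
265 5 [0.484 0.135 0.015] [0.48  0.131 0.012] [0.488 0.139 0.019]
264 6 [0.485 0.134 0.017] [0.48  0.129 0.013] [0.49  0.138 0.021]
263 7 [0.486 0.133 0.019] [0.48  0.125 0.013] [0.492 0.137 0.022]
262 7 [0.486 0.134 0.022] [0.48  0.124 0.014] [0.492 0.139 0.026]
261 8 [0.487 0.131 0.023] [0.48  0.12  0.014] [0.494 0.139 0.029]
260 8 [0.487 0.132 0.026] [0.481 0.121 0.017] [0.494 0.137 0.03 ]
259 7 [0.488 0.131 0.027] [0.48  0.122 0.02 ] [0.494 0.136 0.031]
258 8 [0.488 0.132 0.031] [0.481 0.121 0.023] [0.494 0.139 0.037]
257 8 [0.488 0.133 0.034] [0.481 0.119 0.023] [0.494 0.139 0.039]
256 8 [0.488 0.133 0.037] [0.481 0.12  0.026] [0.494 0.14  0.042]

255 5 [0.396 0.097 0.012] [0.392 0.094 0.011] [0.4   0.1   0.015]
254 6 [0.397 0.096 0.014] [0.392 0.09  0.01 ] [0.402 0.1   0.017]
253 7 [0.397 0.097 0.017] [0.391 0.09  0.012] [0.402 0.099 0.019]
252 8 [0.398 0.095 0.019] [0.39  0.089 0.014] [0.404 0.1   0.023]
251 9 [0.399 0.093 0.02 ] [0.391 0.086 0.014] [0.406 0.099 0.024]
250 9 [0.399 0.094 0.023] [0.391 0.083 0.015] [0.406 0.099 0.027]
249 9 [0.399 0.095 0.027] [0.392 0.083 0.017] [0.406 0.1   0.03 ]
248 9 [0.399 0.094 0.028] [0.391 0.084 0.02 ] [0.406 0.1   0.033]
247 9 [0.399 0.092 0.03 ] [0.392 0.083 0.022] [0.406 0.099 0.035]
246 9 [0.399 0.092 0.032] [0.391 0.083 0.025] [0.406 0.098 0.037]
245 9 [0.399 0.092 0.035] [0.39  0.081 0.026] [0.406 0.098 0.039]
244 10 [0.399 0.092 0.037] [0.39  0.082 0.03 ] [0.406 0.099 0.042]
243 9 [0.399 0.092 0.04 ] [0.391 0.083 0.033] [0.407 0.099 0.045]
242 11 [0.398 0.093 0.043] [0.388 0.084 0.036] [0.407 0.099 0.047]
```

View pics/c4.png

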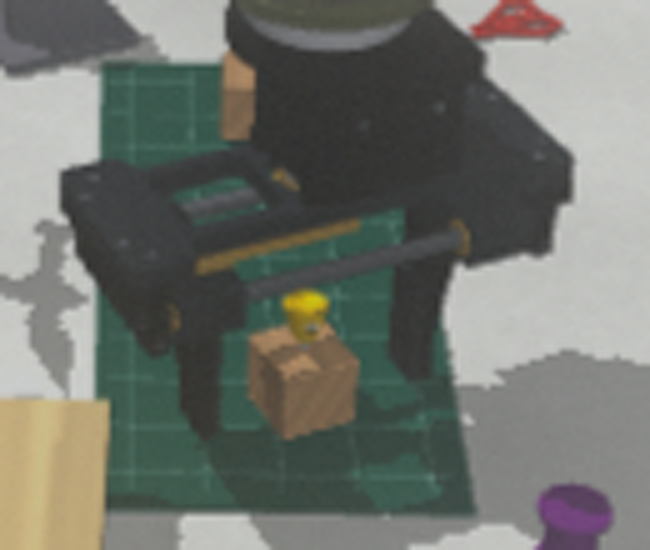

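The step down is free of force, so the real fingertips are about 22 mm above the reported TCP, and the lateral position agrees. I'll use tip = reported z + 0.022. Next I go 4 mm lower and grip.

Emit:
move_arm(
  series=[
    [[0, 0, 0.002], [0, 0, 0], 0],
    [[0, 0, 0.004], [0, 0, 0], 0],
    [[0, 0, 0.004], [0, 0, 0], 0.3],
    [[0, 0, 0.004], [0, 0, 0], 0.6],
    [[0, 0, 0.004], [0, 0, 0], 1],
    [[0, 0, 0.004], [0, 0, 0], 1],
    [[0, 0, 0.004], [0, 0, 0], 1],
    [[0, 0, 0.004], [0, 0, 0], 1],
  ],
)

```text
t: 5.2
tool_pos: [0.4433, 0.1074, -0.0155]
tcp_rot: [-1.711, -2.634, 0.002]
wrist_force: [-1.0, 0.0, 0.2]
opening: 0.539
```

```bash
python3 plan.py;python3 - <<'E'
from h import *
grab(5)
f=load('side',5)
cv2.imwrite('pics/c5.png',cv2.resize(f['p'][180:290,320:450,::-1],None,fx=5,fy=5,interpolation=cv2.INTER_CUBIC))
E
```

```text
t 5.2 pos [ 0.4433  0.1074 -0.0155] jawyaw 24.0 z [-1.5e-03 -6.0e-04 -1.0e+00] F [-1.   0.   0.2] op 0.539 j [-0.74  0.23  0.43  2.13 -0.13  0.81  0.2 ]
```

View pics/c5.png

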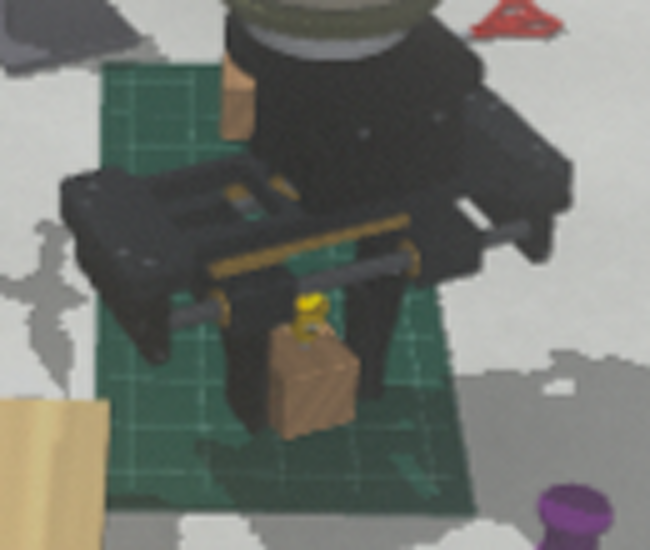

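Emit:
move_arm(
  series=[
    [[0, 0, 0], [0, 0, 0], 1],
    [[0, 0, 0], [0, 0, 0], 1],
    [[0, 0, 0], [0, 0, 0], 1],
    [[0, 0, 0], [0, 0, 0], 1],
  ],
)

```text
t: 5.7
tool_pos: [0.4433, 0.1075, -0.0156]
tcp_rot: [-1.71, -2.634, 0.002]
wrist_force: [-0.1, -0.4, 0.5]
opening: 0.389
```

```bash
python3 plan.py
```

```text
t 5.7 pos [ 0.4433  0.1075 -0.0156] jawyaw 24.0 z [-1.6e-03 -6.0e-04 -1.0e+00] F [-0.1 -0.4  0.5] op 0.389 j [-0.74  0.23  0.43  2.13 -0.13  0.81  0.2 ]
```

```bash
python3 plan.py .4433 .1075 .105 24 .5745 .2536 .105 -1.2 .5745 .2536 .04 -1.2
```

```text
t 5.7 pos [ 0.4433  0.1075 -0.0156] jawyaw 24.0 z [-1.6e-03 -6.0e-04 -1.0e+00] F [-0.1 -0.4  0.5] op 0.389 j [-0.74  0.23  0.43  2.13 -0.13  0.81  0.2 ]
shift [ 1.000e-04 -2.000e-04 -1.206e-01] turn [-0.1 -0.   0. ]
shift [ 0.0802  0.1791 -0.1208] turn [-1.00e-01  2.00e-02  2.52e+01]
shift [ 0.0802  0.1792 -0.0558] turn [-1.00e-01  2.00e-02  2.52e+01]
```

Emit:
move_arm(
  series=[
    [[0, 0, -0.01], [0, 0, 0], 1],
    [[0, 0, -0.03], [0, 0, 0], 1],
    [[0, 0, -0.06], [0, 0, 0], 1],
    [[0, 0, -0.09], [0, 0, 0], 1],
    [[0.005, 0.012, -0.115], [0, 0, 2], 1],
    [[0.016, 0.036, -0.121], [0, 0, 6], 1],
    [[0.032, 0.072, -0.121], [0, 0, 11], 1],
    [[0.048, 0.108, -0.121], [0, 0, 16], 1],
    [[0.063, 0.141, -0.121], [0, 0, 20], 1],
    [[0.074, 0.165, -0.121], [0, 0, 23], 1],
    [[0.079, 0.177, -0.121], [0, 0, 25], 1],
    [[0.0802, 0.179, -0.121], [-0.1, 0, 25.2], 1],
  ],
)

```text
t: 6.9
tool_pos: [0.5748, 0.2547, 0.1052]
tcp_rot: [2.243, 2.198, -0.001]
wrist_force: [-0.4, -0.5, 0.2]
opening: 0.387
```

```bash
python3 - <<'E'
from h import *
grab(6)
f=load('side',6)
cv2.imwrite('pics/c6.png',cv2.resize(f['p'][170:390,240:400,::-1],None,fx=3.5,fy=2.7,interpolation=cv2.INTER_CUBIC))
E
python3 plan.py .5745 .2536 .04 -1.2 .5745 .2536 .027 -1.2
```

```text
t 7.0 pos [0.5741 0.2532 0.1053] jawyaw -1.15 z [-1.e-04 -9.e-04 -1.e+00] F [-0.8 -0.3 -0.1] op 0.388 j [-0.84  0.42  0.45  1.59 -0.19  1.17 -0.37]
shift [0.0005 0.0004 0.0653] turn [-0.    0.05  0.05]
shift [0.0005 0.0004 0.0783] turn [-0.    0.05  0.05]
```

View pics/c6.png

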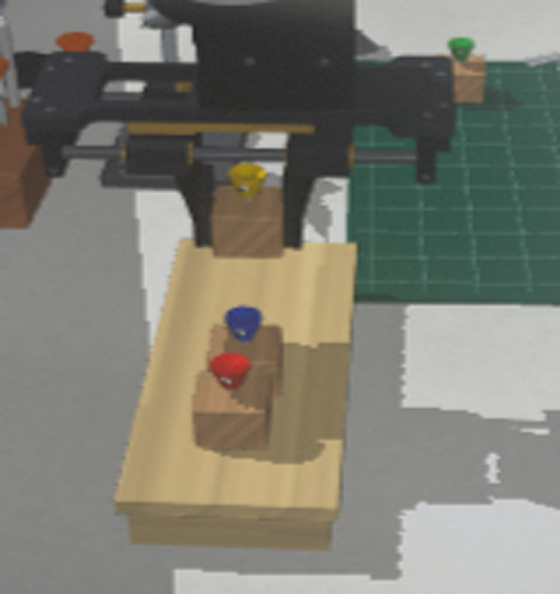

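The yellow block is held upright over the empty end, with blue and red in front of it. I'll measure the held block and blue in the same picture.

Run:
```python
from h import *
f=load('side',6);W=cloud(f)
hsv=cv2.cvtColor(f['p'],cv2.COLOR_RGB2HSV)
wood=(hsv[...,0]<22)&(hsv[...,1]>60)&(hsv[...,2]>60)
Wm=W.copy();Wm[~wood]=np.nan
q=sel(Wm,(.5745,.2536),.04,.115,.155);x,e=boxfit(q,(.5745,.2536),.017,.017,.1238,.1558);print(len(q),x.round(4),np.degrees(x[2]),e)
print('z low',np.percentile(q[:,2],[0,5,50,95,100]),'x',np.percentile(q[:,0],[2,98]),'y',np.percentile(q[:,1],[2,98]))
q=sel(W,(.575,.295),.032,.053,.0795);q=q[q[:,1]<.316];print(boxfit(q,(.575,.295),.017,.017,.045,.077))
```

```text
327 [ 0.5743  0.2538 -0.0365 -0.0013] -2.089618045665717 0.0013921945577642892
z low [0.12400208 0.12704504 0.14114251 0.15455422 0.15498246] x [0.55786999 0.59188677] y [0.25084461 0.27302257]
(array([ 5.75999788e-01,  2.94887903e-01, -2.82334705e-02,  3.48446025e-04]), np.float64(0.0008690268509372943))
```

Emit:
move_arm(
  series=[
    [[0, 0.0012, 0.015], [0, 0, 0], 1],
    [[0, 0.0012, 0.035], [0, 0, 0], 1],
    [[0, 0.0012, 0.055], [0, 0, 0], 1],
    [[0, 0.0012, 0.067], [0, 0, 0], 1],
    [[0, 0.0012, 0.073], [0, 0, 0], 1],
    [[0, 0.0012, 0.076], [0, 0, 0], 1],
    [[0, 0.0012, 0.0775], [0, 0, 0], 1],
    [[0, 0.0012, 0.0775], [0, 0, 0], 1],
  ],
)

```text
t: 7.8
tool_pos: [0.5759, 0.2536, 0.0281]
tcp_rot: [2.244, 2.198, 0.001]
wrist_force: [0.5, -0.4, -0.1]
opening: 0.39
```

```bash
python3 - <<'E'
from h import *
grab(7)
f=load('side',7)
cv2.imwrite('pics/c7.png',cv2.resize(f['p'][200:390,240:400,::-1],None,fx=4,fy=3,interpolation=cv2.INTER_CUBIC))
f=load('side',7);W=cloud(f)
q=sel(W,(.5755,.2536),.026,.055,.079);print(len(q),np.percentile(q[:,2],[5,95]),np.percentile(q[:,1],[2,98]))
E
python3 plan.py
```

```text
208 [0.05808096 0.07888736] [0.23853789 0.27204472]
t 7.9 pos [0.576  0.2537 0.0283] jawyaw -1.2 z [ 9.e-04  3.e-04 -1.e+00] F [-0.4  0.6 -0.8] op 0.387 j [-0.81  0.51  0.42  1.65 -0.24  1.03 -0.34]
```

View pics/c7.png

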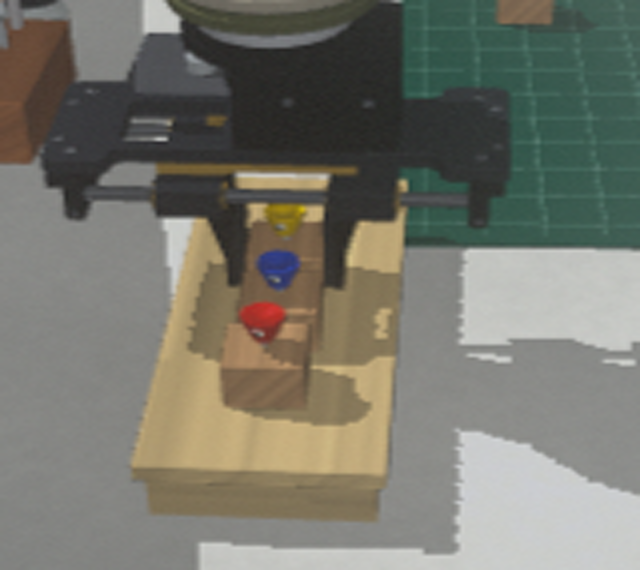

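Emit:
move_arm(
  series=[
    [[0, -0.0005, 0.001], [0, 0, 0], 1],
    [[0, -0.0005, 0.002], [0, 0, 0], 1],
    [[0, -0.0005, 0.002], [0, 0, 0], 1],
  ],
)

```text
t: 8.2
tool_pos: [0.5753, 0.2537, 0.0265]
tcp_rot: [2.245, 2.198, 0.001]
wrist_force: [-1.9, -1.0, 6.8]
opening: 0.385
```

Contact shows as 6.8 N upward, with the block seated. Now I release it and rise.

Emit:
move_arm(
  series=[
    [[0, 0, 0], [0, 0, 0], 0.5],
    [[0, 0, 0], [0, 0, 0], 0.4],
    [[0, 0, 0], [0, 0, 0], 0.35],
    [[0, 0, 0], [0, 0, 0], 0.35],
    [[0, 0, -0.01], [0, 0, 0], 0.35],
    [[0, 0, -0.03], [0, 0, 0], 0.35],
    [[0, 0, -0.07], [0, 0, 0], 0.35],
    [[0, 0, -0.11], [0, 0, 0], 0.2],
    [[0, 0, -0.14], [0, 0, 0], 0],
    [[0, 0, -0.15], [0, 0, 0], 0],
  ],
)

```text
t: 9.2
tool_pos: [0.5767, 0.254, 0.1802]
tcp_rot: [2.244, 2.197, 0.009]
wrist_force: [0.8, 0.3, -0.1]
opening: 0.841
```

```bash
python3 plan.py .4548 -.1120 .176 -3.4 .4548 -.1120 .06 -3.4 .4548 -.112 -.0155 -3.4
```

```text
t 9.2 pos [0.5767 0.254  0.1802] jawyaw -1.22 z [ 0.0051  0.0027 -1.    ] F [ 0.8  0.3 -0.1] op 0.841 j [-0.85  0.37  0.47  1.5  -0.17  1.3  -0.38]
shift [-0.3685 -0.1141  0.0026] turn [ 0.28 -0.17  2.18]
shift [-0.3688 -0.1147  0.1186] turn [ 0.28 -0.17  2.18]
shift [-0.369  -0.1151  0.1941] turn [ 0.28 -0.17  2.18]
```

Emit:
move_arm(
  series=[
    [[-0.015, -0.005, 0], [0, 0, 0], 0],
    [[-0.045, -0.014, 0], [0, 0, 0], 0],
    [[-0.09, -0.028, 0], [0, 0, 1], 0],
    [[-0.135, -0.042, 0], [0, 0, 1], 0],
    [[-0.18, -0.056, 0], [0, 0, 2], 0],
    [[-0.225, -0.07, 0], [0, 0, 2], 0],
    [[-0.27, -0.084, 0], [0, 0, 2], 0],
    [[-0.31, -0.096, 0.02], [0, 0, 2.2], 0],
    [[-0.345, -0.107, 0.05], [0, 0, 2.2], 0],
    [[-0.363, -0.113, 0.08], [0.1, 0, 2.2], 0],
    [[-0.3685, -0.1145, 0.105], [0.1, 0, 2.2], 0],
    [[-0.3685, -0.1145, 0.115], [0.1, 0, 2.2], 0],
  ],
)

```text
t: 10.4
tool_pos: [0.4509, -0.1134, 0.0587]
tcp_rot: [-2.287, -2.15, 0.006]
wrist_force: [0.4, 0.7, -0.7]
opening: 0.999
```

```bash
python3 - <<'E'
from h import *
grab(8)
f=load('side',8)
cv2.imwrite('pics/c8.png',cv2.resize(f['p'][140:370,250:420,::-1],None,fx=3.5,fy=2.6,interpolation=cv2.INTER_CUBIC))
f=load('side',8);W=cloud(f)
q=sel(W,(.5755,.2536),.032,.053,.0795);q=q[q[:,1]<.2738];print(boxfit(q,(.5755,.2536),.017,.017,.045,.077))
q=sel(W,(.575,.295),.032,.053,.0795);q=q[(q[:,1]<.316)&(q[:,1]>.274)];print(boxfit(q,(.575,.295),.017,.017,.045,.077))
q=sel(W,(.4543,-.112),.03,.012,.0375);print(len(q),boxfit(q,(.454,-.112),.017,.017,.003,.035))
f=load('top',8);W=cloud(f)
q=sel(W,(.574,.2536),.032,.053,.0795);q=q[q[:,1]<.2738];print('top',len(q),boxfit(q,(.574,.2536),.017,.017,.045,.077))
q=sel(W,(.575,.295),.032,.053,.0795);q=q[(q[:,1]<.316)&(q[:,1]>.274)];print(boxfit(q,(.575,.295),.017,.017,.045,.077))
E
python3 plan.py .4545 -.112 -.0155 -3.4
```

```text
(array([ 5.75114277e-01,  2.53396099e-01, -2.26924720e-02,  4.44393748e-04]), np.float64(0.0008991342290702644))
(array([ 5.75839399e-01,  2.94913505e-01, -2.83048988e-02,  5.40840853e-04]), np.float64(0.0007835814099610447))
194 (array([ 0.45438595, -0.11231391, -0.01372162,  0.00046313]), np.float64(0.00156774958400686))
top 230 (array([ 0.57334223,  0.2535418 , -0.01460677,  0.00092779]), np.float64(0.0008379803937167132))
(array([ 0.57423895,  0.29521959, -0.01143165,  0.00082848]), np.float64(0.000795343143841307))
t 10.5 pos [ 0.4521 -0.1121  0.0599] jawyaw -3.4 z [-4.1e-03 -6.0e-04 -1.0e+00] F [0.1 0.6 0.2] op 0.999 j [-0.53  0.13  0.72  2.06 -0.1   0.99  0.19]
shift [0.0003 0.0027 0.0754] turn [-0.23  0.05  0.  ]
```

View pics/c8.png

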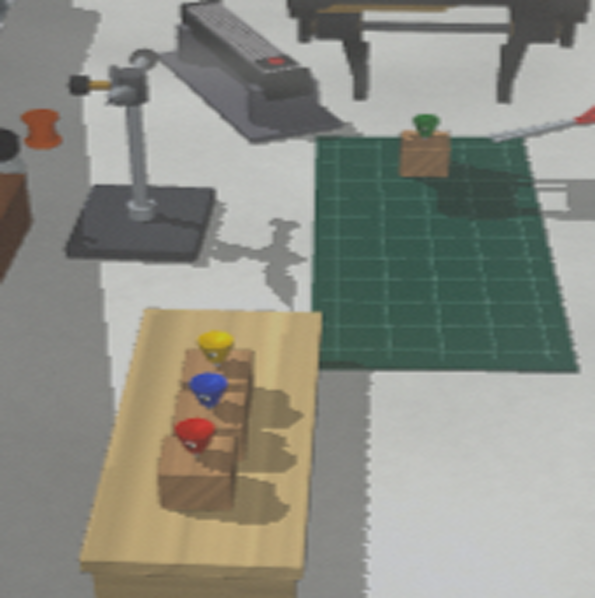

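Emit:
move_arm(
  series=[
    [[0, 0.0018, 0.01], [-0.1, 0, 0], 0],
    [[0, 0.0018, 0.03], [-0.1, 0, 0], 0],
    [[0, 0.0018, 0.05], [-0.1, 0, 0], 0],
    [[0, 0.0018, 0.066], [-0.1, 0, 0], 0],
    [[0, 0.0018, 0.0735], [-0.1, 0, 0], 0],
    [[0, 0.0018, 0.0755], [-0.1, 0, 0], 0.2],
    [[0, 0.0018, 0.0755], [-0.1, 0, 0], 0.4],
  ],
)

```text
t: 11.2
tool_pos: [0.4552, -0.1125, -0.0143]
tcp_rot: [2.285, 2.154, 0.001]
wrist_force: [0.6, -0.0, 0.2]
opening: 0.894
```

```bash
python3 plan.py .4545 -.112 -.0155 -3.4
```

```text
t 11.2 pos [ 0.4552 -0.1125 -0.0143] jawyaw -3.38 z [ 8.e-04 -3.e-04 -1.e+00] F [ 0.6 -0.   0.2] op 0.894 j [-0.47  0.29  0.68  2.11 -0.25  0.82  0.3 ]
shift [ 0.0004 -0.0007  0.0012] turn [0.05 0.02 0.02]
```

Emit:
move_arm(
  series=[
    [[0, 0, 0.001], [0, 0, 0], 1],
    [[0, 0, 0.001], [0, 0, 0], 1],
    [[0, 0, 0.001], [0, 0, 0], 1],
    [[0, 0, 0.001], [0, 0, 0], 1],
    [[0, 0, 0.001], [0, 0, 0], 1],
    [[0, 0, 0.001], [0, 0, 0], 1],
    [[0, 0, 0.001], [0, 0, 0], 1],
    [[0, 0, 0.001], [0, 0, 0], 1],
    [[0, 0, 0.001], [0, 0, 0], 1],
    [[0, 0, 0.001], [0, 0, 0], 1],
    [[0, 0, 0.001], [0, 0, 0], 1],
  ],
)

```text
t: 12.3
tool_pos: [0.4546, -0.1126, -0.0157]
tcp_rot: [2.286, 2.154, -0.0]
wrist_force: [0.2, 1.4, 4.1]
opening: 0.387
```

```bash
python3 plan.py .4545 -.112 .105 -3.4 .574 .2113 .105 -1.3
```

```text
t 12.3 pos [ 0.4546 -0.1126 -0.0157] jawyaw -3.4 z [ 2.e-04 -3.e-04 -1.e+00] F [0.2 1.4 4.1] op 0.387 j [-0.47  0.29  0.68  2.11 -0.25  0.82  0.31]
shift [ 0.0005 -0.0002 -0.1207] turn [0.01 0.01 0.  ]
shift [ 0.3304  0.1    -0.1208] turn [ 0.01  0.01 -2.1 ]
```

Emit:
move_arm(
  series=[
    [[0, 0, -0.01], [0, 0, 0], 1],
    [[0, 0, -0.03], [0, 0, 0], 1],
    [[0, 0, -0.07], [0, 0, 0], 1],
    [[0.01, 0.003, -0.11], [0, 0, 0], 1],
    [[0.04, 0.012, -0.145], [0, 0, 0], 1],
    [[0.085, 0.026, -0.16], [0, 0, -1], 1],
    [[0.13, 0.04, -0.16], [0, 0, -1], 1],
    [[0.175, 0.053, -0.16], [0, 0, -2], 1],
    [[0.22, 0.067, -0.16], [0, 0, -2.1], 1],
    [[0.262, 0.08, -0.15], [0, 0, -2.1], 1],
    [[0.298, 0.09, -0.14], [0, 0, -2.1], 1],
    [[0.32, 0.097, -0.13], [0, 0, -2.1], 1],
  ],
)

```text
t: 13.5
tool_pos: [0.5704, 0.2046, 0.114]
tcp_rot: [2.243, 2.199, 0.0]
wrist_force: [0.0, 0.1, -0.8]
opening: 0.39
```

```bash
python3 plan.py .5743 .2114 .105 -1.3
```

```text
t 13.5 pos [0.5704 0.2046 0.114 ] jawyaw -1.13 z [ 3.e-04 -1.e-04 -1.e+00] F [ 0.   0.1 -0.8] op 0.39 j [-0.83  0.38  0.52  1.65 -0.2   1.17 -0.29]
shift [0.0069 0.0037 0.009 ] turn [0.01 0.   0.17]
```

Emit:
move_arm(
  series=[
    [[0.003, 0.002, 0.006], [0, 0, 0.2], 1],
    [[0.0055, 0.0035, 0.009], [0, 0, 0.2], 1],
    [[0.0055, 0.0035, 0.009], [0, 0, 0.2], 1],
    [[0.0055, 0.0035, 0.009], [0, 0, 0.2], 1],
  ],
)

```text
t: 13.9
tool_pos: [0.5742, 0.2051, 0.1059]
tcp_rot: [2.252, 2.19, 0.001]
wrist_force: [-0.2, -0.6, -0.5]
opening: 0.386
```

```bash
python3 - <<'E'
from h import *
grab(9)
f=load('side',9);W=cloud(f)
hsv=cv2.cvtColor(f['p'],cv2.COLOR_RGB2HSV)
wood=(hsv[...,0]<22)&(hsv[...,1]>60)&(hsv[...,2]>60)
Wm=W.copy();Wm[~wood]=np.nan
q=sel(Wm,(.5745,.2114),.04,.115,.155);x,e=boxfit(q,(.5745,.2114),.017,.017,.1238,.1558);print(len(q),x.round(4),np.degrees(x[2]),e)
q=sel(W,(.5755,.2536),.032,.053,.0795);q=q[(q[:,1]<.2738)&(q[:,1]>.23)];print(boxfit(q,(.5755,.2536),.017,.017,.045,.077))
cv2.imwrite('pics/c9.png',cv2.resize(f['p'][140:370,250:420,::-1],None,fx=3.5,fy=2.6,interpolation=cv2.INTER_CUBIC))
E
python3 plan.py .5743 .2114 .028 -1.3
```

```text
254 [ 0.575   0.2055 -0.0348 -0.0013] -1.992711839357003 0.0010368777891845973
(array([ 5.74885254e-01,  2.53418354e-01, -2.75329269e-02,  5.40567836e-04]), np.float64(0.0009221035296982235))
t 14.0 pos [0.5743 0.2056 0.1059] jawyaw -1.58 z [ 9.e-04  1.e-04 -1.e+00] F [-0.3 -0.1 -0.2] op 0.391 j [-0.83  0.39  0.52  1.65 -0.21  1.16 -0.29]
shift [ 0.0058 -0.0002  0.0779] turn [ 0.05 -0.   -0.28]
```

View pics/c9.png

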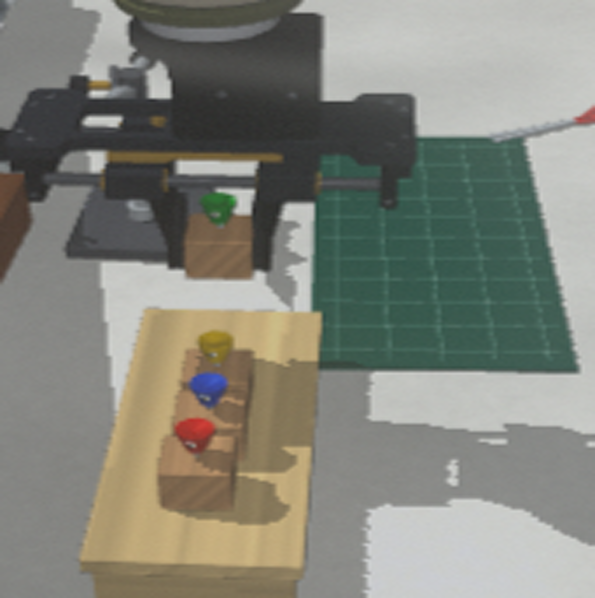

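Emit:
move_arm(
  series=[
    [[0.003, -0.0005, 0.005], [0, 0, -0.2], 1],
    [[0.0058, -0.0005, 0.015], [0, 0, -0.2], 1],
    [[0.0058, -0.0005, 0.035], [0, 0, -0.2], 1],
    [[0.0058, -0.0005, 0.055], [0, 0, -0.2], 1],
    [[0.0058, -0.0005, 0.067], [0, 0, -0.2], 1],
    [[0.0058, -0.0005, 0.073], [0, 0, -0.2], 1],
    [[0.0058, -0.0005, 0.0755], [0, 0, -0.2], 1],
    [[0.0058, -0.0005, 0.077], [0, 0, -0.2], 1],
    [[0.0058, -0.0005, 0.077], [0, 0, -0.2], 1],
  ],
)

```text
t: 14.9
tool_pos: [0.574, 0.2125, 0.0286]
tcp_rot: [2.246, 2.196, 0.001]
wrist_force: [0.0, -0.4, -0.4]
opening: 0.39
```

```bash
python3 - <<'E'
from h import *
grab(10)
f=load('top',10)
cv2.imwrite('pics/c10.png',cv2.resize(f['p'][140:260,120:300,::-1],None,fx=4,fy=4,interpolation=cv2.INTER_CUBIC))
E
python3 plan.py .574 .2114 .0265 -1.3
```

```text
t 15.0 pos [0.5741 0.2125 0.0288] jawyaw -1.3 z [ 1.e-03  2.e-04 -1.e+00] F [-0.8 -0.5 -0.2] op 0.39 j [-0.81  0.49  0.49  1.7  -0.26  1.02 -0.26]
shift [-0.0011 -0.      0.0023] turn [ 0.06 -0.01 -0.  ]
```

View pics/c10.png

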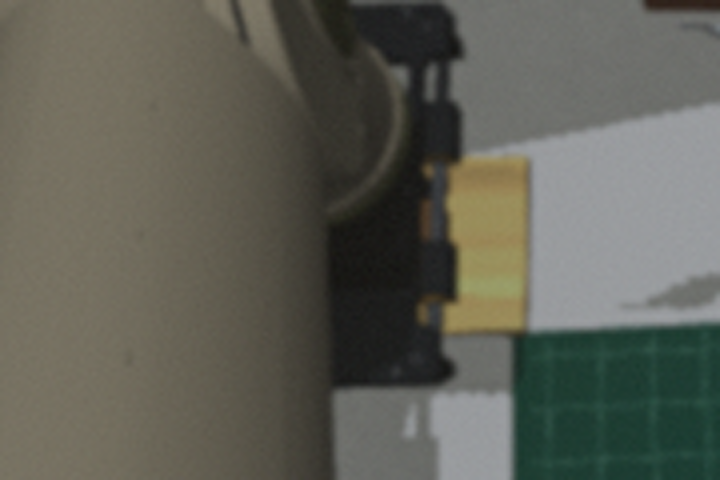

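The arm hides the block in this top view, so I'm relying on the pose. I lower the last 2 mm with a 1 mm trim.

Emit:
move_arm(
  series=[
    [[-0.001, 0, 0.001], [0, 0, 0], 1],
    [[-0.001, 0, 0.002], [0, 0, 0], 1],
    [[-0.001, 0, 0.0025], [0, 0, 0], 1],
    [[-0.001, 0, 0.0025], [0, 0, 0], 1],
  ],
)

```text
t: 15.4
tool_pos: [0.5738, 0.2112, 0.0264]
tcp_rot: [2.247, 2.196, 0.0]
wrist_force: [-2.6, -1.2, 6.4]
opening: 0.384
```

Emit:
move_arm(
  series=[
    [[0, 0, 0], [0, 0, 0], 0.5],
    [[0, 0, 0], [0, 0, 0], 0.4],
    [[0, 0, 0], [0, 0, 0], 0.35],
    [[0, 0, 0], [0, 0, 0], 0.35],
    [[0, 0, -0.01], [0, 0, 0], 0.35],
    [[0, 0, -0.03], [0, 0, 0], 0.35],
    [[0, 0, -0.07], [0, 0, 0], 0.35],
    [[0, 0, -0.12], [0, 0, 0], 0.2],
    [[0, 0, -0.17], [0, 0, 0], 0],
    [[0, 0, -0.21], [0, 0, 0], 0],
    [[0, 0, -0.22], [0, 0, 0], 0],
  ],
)

```text
t: 16.5
tool_pos: [0.5755, 0.2116, 0.2517]
tcp_rot: [2.245, 2.194, 0.012]
wrist_force: [0.7, 1.0, -1.0]
opening: 0.924
```

```bash
python3 plan.py .587 -.2657 .246 25.2
```

```text
t 16.5 pos [0.5755 0.2116 0.2517] jawyaw -1.33 z [ 0.007   0.0035 -1.    ] F [ 0.7  1.  -1. ] op 0.924 j [-0.86  0.3   0.55  1.45 -0.16  1.43 -0.33]
shift [-0.4769  0.0226  0.0041] turn [  0.44  -0.11 -26.53]
```

Emit:
move_arm(
  series=[
    [[-0.015, 0, 0], [0, 0, -1], 0],
    [[-0.045, 0.002, 0], [0, 0, -3], 0],
    [[-0.09, 0.004, 0], [0, 0, -6], 0],
    [[-0.135, 0.006, 0], [0, 0, -9], 0],
    [[-0.18, 0.008, 0], [0, 0, -12], 0],
    [[-0.225, 0.01, 0], [0, 0, -15], 0],
    [[-0.27, 0.012, 0], [0, 0, -17], 0],
    [[-0.315, 0.014, 0], [0, 0, -20], 0],
    [[-0.36, 0.017, 0], [0, 0, -23], 0],
    [[-0.405, 0.019, 0], [0, 0, -25], 0],
    [[-0.445, 0.021, 0], [0, 0, -26], 0],
    [[-0.467, 0.0225, 0], [0.2, 0, -26.5], 0],
  ],
)

```text
t: 17.7
tool_pos: [0.584, -0.2602, 0.2458]
tcp_rot: [-1.687, -2.648, 0.006]
wrist_force: [-0.4, -0.0, -0.3]
opening: 1.0
```

Emit:
move_arm(
  series=[
    [[0, 0, 0], [0, 0, 0], 0],
    [[0, 0, 0], [0, 0, 0], 0],
  ],
)

```text
t: 17.9
tool_pos: [0.5853, -0.2558, 0.2455]
tcp_rot: [-1.683, -2.649, 0.004]
wrist_force: [0.6, 1.1, 0.3]
opening: 1.0
```

```bash
cat > chk.py <<'E'
from h import *
import sys
k=sys.argv[1];grab(k)
for n,dx in(('side',0),('top',-.0017)):
    W=cloud(load(n,k));C=[(.5794,.3366),(.5757,.2949),(.575,.2534),(.5742,.2114)]
    for i,c in enumerate(C):
        c=(c[0]+dx,c[1]);q=sel(W,c,.032,.053,.0795);q=q[abs(q[:,1]-c[1])<.0205];x,e=boxfit(q,c,.017,.017,.045,.077);print(n,i,len(q),x[:2].round(4),np.degrees(x[2]).round(1),e.round(4))
E
python3 chk.py 11; python3 m2.py 11 |grep -A1 -e lamp -e top -e side;python3 plan.py .587 -.2657 .246 25.2
```

```text
side 0 503 [0.5792 0.3365] -0.6 0.0008
side 1 261 [0.5759 0.295 ] -1.0 0.0009
side 2 224 [0.575  0.2535] -0.8 0.0008
side 3 197 [0.5735 0.2111] -1.1 0.001
top 0 255 [0.5777 0.3368] -0.3 0.0008
top 1 249 [0.5741 0.2955] -0.5 0.0008
top 2 227 [0.5735 0.2535] -1.5 0.0009
top 3 234 [0.5719 0.2116] -1.5 0.0009
top
shelf 3260 [0.5745 0.2745] [0.2415 0.1008] 88.5
--
lamp 1245 [ 0.5855 -0.2675] [0.0343 0.1838] 25.17
[0.05675913 0.06386579 0.06914852]
side
shelf 4064 [0.576  0.2745] [0.243  0.1002] 88.48
--
lamp 471 [ 0.5861 -0.2646] [0.0346 0.1853] 25.23
[0.05636263 0.06447912 0.06848589]
t 18.0 pos [ 0.5859 -0.2543  0.2457] jawyaw 25.3 z [-3.3e-03 -2.0e-04 -1.0e+00] F [ 0.2 -0.3 -0.2] op 1.001 j [-0.18  0.4   0.71  1.38 -0.26  1.46  0.96]
shift [-0.0108 -0.0039 -0.0003] turn [-0.18 -0.07  0.1 ]
```

View pics/side11.png

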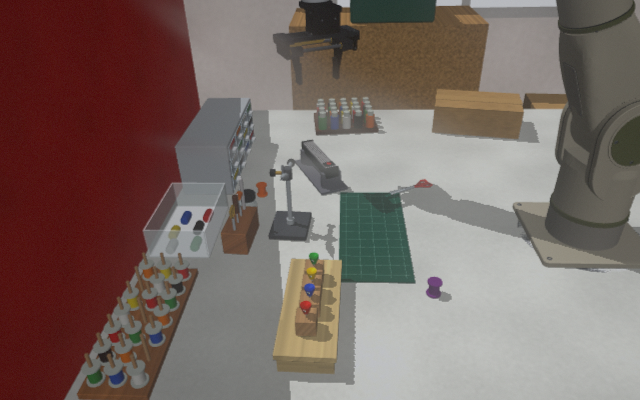

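The row is straight: spacing is 41.5, 41.5 and 42 mm, and yaws agree within about 1°. The side view shows green (314,258), yellow (311,272), blue (309,288) and red (305,306) in line. Now the lamp.

Emit:
move_arm(
  series=[
    [[-0.0105, -0.003, 0.01], [-0.1, 0, 0], 0],
    [[-0.0105, -0.003, 0.04], [-0.1, 0, 0], 0],
    [[-0.0105, -0.003, 0.08], [-0.1, 0, 0], 0],
    [[-0.0105, -0.003, 0.12], [-0.1, 0, 0], 0],
    [[-0.0105, -0.003, 0.155], [-0.1, 0, 0], 0],
    [[-0.0105, -0.003, 0.17], [-0.1, 0, 0], 0],
    [[-0.0105, -0.003, 0.175], [-0.1, 0, 0], 0],
    [[-0.0105, -0.003, 0.175], [-0.1, 0, 0], 0],
    [[-0.0105, -0.003, 0.175], [-0.1, 0, 0], 0],
  ],
)

```text
t: 18.9
tool_pos: [0.5877, -0.2675, 0.0726]
tcp_rot: [1.683, 2.652, -0.001]
wrist_force: [-0.6, 0.5, 0.3]
opening: 0.999
```

```bash
python3 - <<'E'
from h import *
grab(12)
f=load('side',12)
cv2.imwrite('pics/c12.png',cv2.resize(f['p'][100:220,260:400,::-1],None,fx=5,fy=5,interpolation=cv2.INTER_CUBIC))
W=cloud(f)
w=np.radians(25.2)
for s in(1,-1):
    c=np.array([.587,-.266])+s*.051*np.array([np.cos(w),np.sin(w)])
    q=sel(W,c,.016,.07,.2);print(len(q),np.sort(q[:,2])[:8].round(4),q.mean(0).round(4))
E
python3 plan.py .587 -.2662 .016 25.2
```

```text
131 [0.0974 0.0974 0.0975 0.0984 0.0986 0.0989 0.0993 0.0998] [ 0.631  -0.2387  0.1275]
203 [0.0939 0.0941 0.0953 0.0961 0.0963 0.0963 0.0973 0.0974] [ 0.5408 -0.2828  0.1408]
t 19.0 pos [ 0.5876 -0.2674  0.0724] jawyaw 25.2 z [ 7.e-04 -1.e-03 -1.e+00] F [-1.3  0.4 -0.3] op 1.001 j [-0.13  0.54  0.65  1.58 -0.35  1.14  1.05]
shift [ 0.0014 -0.0001  0.0564] turn [0.02 0.07 0.  ]
```

View pics/c12.png

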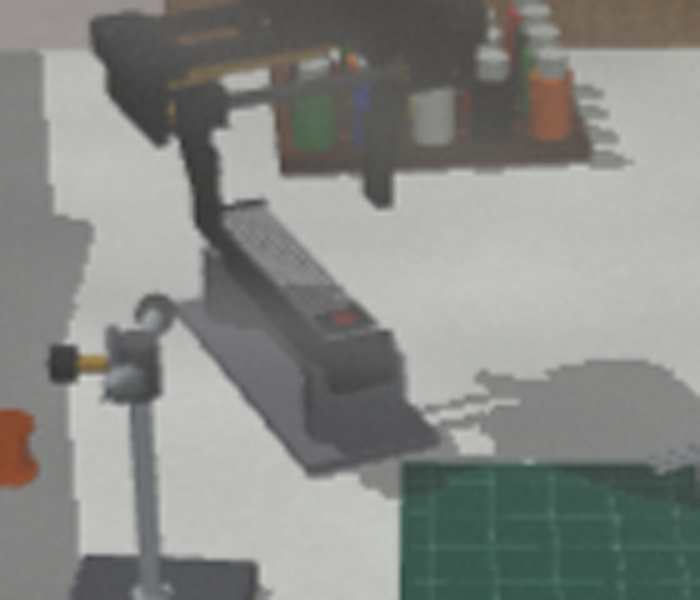

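Emit:
move_arm(
  series=[
    [[0.001, 0, 0.01], [0, 0, 0], 0],
    [[0.001, 0, 0.025], [0, 0, 0], 0],
    [[0.001, 0, 0.04], [0, 0, 0], 0],
    [[0.001, 0, 0.05], [0, 0, 0], 0],
    [[0.001, 0, 0.0555], [0, 0, 0], 0],
    [[0.001, 0, 0.0565], [0, 0, 0], 0.2],
    [[0.001, 0, 0.0565], [0, 0, 0], 0.4],
  ],
)

```text
t: 19.7
tool_pos: [0.5862, -0.2663, 0.0143]
tcp_rot: [-1.683, -2.651, 0.002]
wrist_force: [0.0, 1.2, 0.3]
opening: 0.895
```

```bash
python3 - <<'E'
from h import *
grab(13)
f=load('side',13)
cv2.imwrite('pics/c13.png',cv2.resize(f['p'][100:220,260:400,::-1],None,fx=5,fy=5,interpolation=cv2.INTER_CUBIC))
E
python3 plan.py .587 -.2662 .016 25.2
```

```text
t 19.8 pos [ 0.5865 -0.2663  0.0148] jawyaw 25.19 z [-8.e-04 -6.e-04 -1.e+00] F [ 0.6 -1.   0.3] op 0.808 j [-0.1   0.6   0.62  1.62 -0.39  1.04  1.07]
shift [-0.0001  0.0005 -0.0012] turn [-0.06  0.01 -0.01]
```

View pics/c13.png

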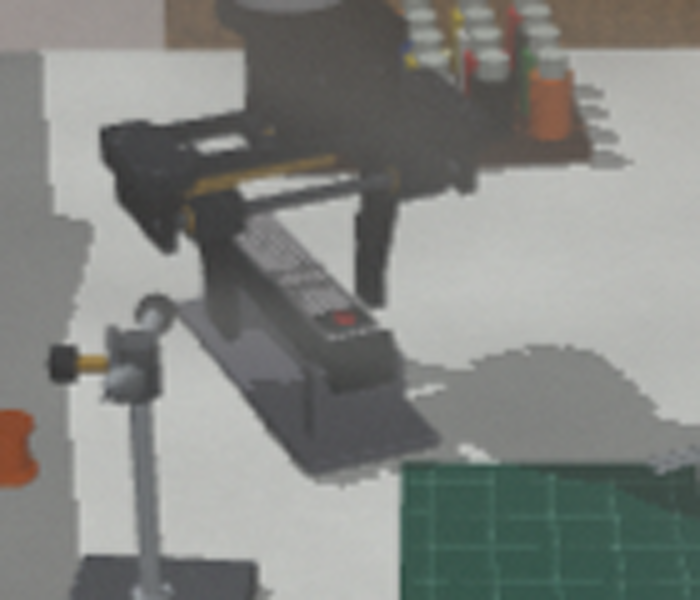

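The fingers straddle the lamp at its middle, between the uprights. Closing.

Emit:
move_arm(
  series=[
    [[0, 0.0003, -0.0015], [0, 0, 0], 0.5],
    [[0, 0.0003, -0.0015], [0, 0, 0], 0.6],
    [[0, 0.0003, -0.0015], [0, 0, 0], 1],
    [[0, 0.0003, -0.0015], [0, 0, 0], 1],
    [[0, 0.0003, -0.0015], [0, 0, 0], 1],
    [[0, 0.0003, -0.0015], [0, 0, 0], 1],
    [[0, 0.0003, -0.0015], [0, 0, 0], 1],
    [[0, 0.0003, -0.0015], [0, 0, 0], 1],
    [[0, 0.0003, -0.0015], [0, 0, 0], 1],
    [[0, 0.0003, -0.0015], [0, 0, 0], 1],
    [[0, 0.0003, -0.0015], [0, 0, 0], 1],
    [[0, 0.0003, -0.0015], [0, 0, 0], 1],
  ],
)

```text
t: 21.0
tool_pos: [0.5865, -0.2659, 0.0158]
tcp_rot: [-1.683, -2.651, 0.002]
wrist_force: [-0.2, -0.2, 2.7]
opening: 0.388
```

```bash
python3 plan.py .587 -.2662 .24 25.2
```

```text
t 21.0 pos [ 0.5865 -0.2659  0.0158] jawyaw 25.2 z [-1.7e-03 -2.0e-04 -1.0e+00] F [-0.2 -0.2  2.7] op 0.388 j [-0.11  0.6   0.62  1.62 -0.39  1.05  1.07]
shift [-0.0004 -0.     -0.2242] turn [-0.09 -0.03  0.  ]
```

Emit:
move_arm(
  series=[
    [[0, 0, -0.003], [0, 0, 0], 1],
    [[0, 0, -0.01], [0, 0, 0], 1],
    [[0, 0, -0.025], [0, 0, 0], 1],
    [[0, 0, -0.05], [0, 0, 0], 1],
    [[0, 0, -0.08], [0, 0, 0], 1],
    [[0, 0, -0.115], [0, 0, 0], 1],
    [[0, 0, -0.15], [0, 0, 0], 1],
    [[0, 0, -0.18], [0, 0, 0], 1],
    [[0, 0, -0.205], [0, 0, 0], 1],
    [[0, 0, -0.22], [0, 0, 0], 1],
    [[0, 0, -0.225], [0, 0, 0], 1],
    [[0, 0, -0.225], [0, 0, 0], 1],
  ],
)

```text
t: 22.2
tool_pos: [0.5868, -0.2659, 0.2409]
tcp_rot: [-1.683, -2.652, 0.002]
wrist_force: [0.0, 0.5, -1.3]
opening: 0.388
```

```bash
python3 -c "
from h import *
grab(14)";python3 plan.py .5757 .274 .24 -2
```

```text
t 22.3 pos [ 0.5864 -0.2656  0.2395] jawyaw 25.2 z [-3.5e-03  3.0e-04 -1.0e+00] F [-0.5  0.3 -2.4] op 0.388 j [-0.16  0.42  0.71  1.38 -0.27  1.45  0.99]
shift [ 4.928e-01  2.201e-01 -3.000e-04] turn [-0.19 -0.06 27.2 ]
```

View pics/side14.png

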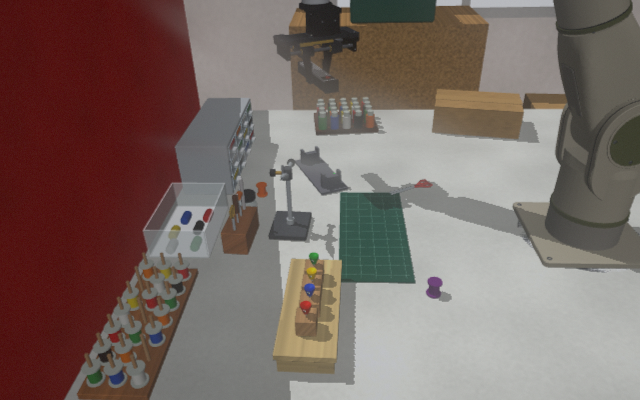

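Emit:
move_arm(
  series=[
    [[0.01, 0.0045, 0], [0, 0, 0.5], 1],
    [[0.03, 0.0134, 0], [0, 0, 1.6], 1],
    [[0.06, 0.0268, 0], [0, 0, 3.3], 1],
    [[0.1, 0.0447, 0], [0, 0, 5.5], 1],
    [[0.14, 0.0625, 0], [0, 0, 7.7], 1],
    [[0.18, 0.0804, 0], [0, 0, 10], 1],
    [[0.22, 0.0983, 0], [0, 0, 12.1], 1],
    [[0.26, 0.116, 0], [0, 0, 14.4], 1],
    [[0.29, 0.1295, 0], [0, 0, 16], 1],
    [[0.31, 0.1385, 0], [0, 0, 17.1], 1],
    [[0.32, 0.143, 0], [0, 0, 17.7], 1],
    [[0.32, 0.143, 0], [0, 0, 17.7], 1],
  ],
)

```text
t: 23.5
tool_pos: [0.5794, 0.0864, 0.24]
tcp_rot: [-2.067, -2.363, 0.003]
wrist_force: [-0.6, -0.3, -2.3]
opening: 0.389
```

```bash
python3 plan.py .576 .2738 .24 -2.2
```

```text
t 23.5 pos [0.5794 0.0864 0.24  ] jawyaw 7.65 z [-2.9e-03 -4.0e-04 -1.0e+00] F [-0.6 -0.3 -2.3] op 0.389 j [-0.74  0.25  0.62  1.54 -0.15  1.41  0.03]
shift [ 1.862e-01  2.160e-02 -1.000e-04] turn [-0.16  0.02  9.85]
```

Emit:
move_arm(
  series=[
    [[0.01, 0.0012, 0], [0, 0, 0.5], 1],
    [[0.03, 0.0035, 0], [0, 0, 1.6], 1],
    [[0.06, 0.007, 0], [0, 0, 3.2], 1],
    [[0.095, 0.011, 0], [0, 0, 5], 1],
    [[0.13, 0.015, 0], [0, 0, 6.9], 1],
    [[0.158, 0.0183, 0], [0, 0, 8.4], 1],
    [[0.175, 0.0203, 0], [0, 0, 9.3], 1],
    [[0.184, 0.0213, 0], [-0.1, 0, 9.8], 1],
    [[0.186, 0.0216, 0], [-0.1, 0, 9.85], 1],
    [[0.186, 0.0216, 0], [-0.1, 0, 9.85], 1],
    [[0.186, 0.0216, 0], [-0.1, 0, 9.85], 1],
  ],
)

```text
t: 24.6
tool_pos: [0.5776, 0.2701, 0.2409]
tcp_rot: [2.268, 2.173, -0.0]
wrist_force: [1.0, 0.1, -1.8]
opening: 0.387
```

```bash
python3 - <<'E'
from h import *
grab(15)
f=load('side',15)
cv2.imwrite('pics/c15.png',cv2.resize(f['p'][100:390,220:420,::-1],None,fx=2.7,fy=2,interpolation=cv2.INTER_CUBIC))
E
python3 plan.py .576 .2738 .15 -2.2
```

```text
t 24.7 pos [0.5775 0.2705 0.2409] jawyaw -2.44 z [ 3.e-04 -2.e-04 -1.e+00] F [ 0.9 -0.1 -1.5] op 0.387 j [-0.93  0.37  0.56  1.39 -0.2   1.44 -0.41]
shift [ 0.0033 -0.0016  0.0909] turn [ 0.02  0.01 -0.24]
```

View pics/c15.png

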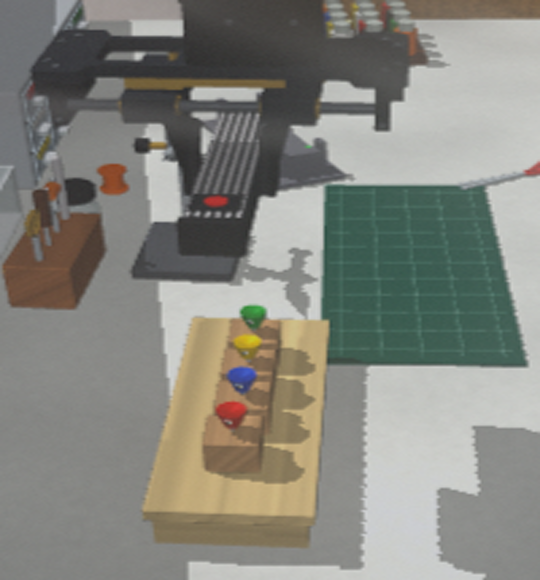

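The lamp is held level and aligned above the row. I lower it to a mid height, measure it, then do the last part.

Emit:
move_arm(
  series=[
    [[0.001, -0.0005, 0.008], [0, 0, -0.1], 1],
    [[0.003, -0.0014, 0.025], [0, 0, -0.2], 1],
    [[0.003, -0.0014, 0.05], [0, 0, -0.2], 1],
    [[0.003, -0.0014, 0.075], [0, 0, -0.2], 1],
    [[0.003, -0.0014, 0.09], [0, 0, -0.2], 1],
    [[0.003, -0.0014, 0.1], [0, 0, -0.2], 1],
    [[0.003, -0.0014, 0.105], [0, 0, -0.2], 1],
    [[0.003, -0.0014, 0.105], [0, 0, -0.2], 1],
    [[0.003, -0.0014, 0.105], [0, 0, -0.2], 1],
  ],
)

```text
t: 25.6
tool_pos: [0.5764, 0.275, 0.1366]
tcp_rot: [2.262, 2.179, 0.002]
wrist_force: [-0.6, -0.2, -1.2]
opening: 0.39
```

```bash
cat > lampm.py <<'E'
from h import *
import sys
k=sys.argv[1];zt=float(sys.argv[2]);grab(k)
f=load('side',k);W=cloud(f);p=f['p']
cv2.imwrite(f'pics/c{k}.png',cv2.resize(p[150:390,240:390,::-1],None,fx=3.6,fy=2.4,interpolation=cv2.INTER_CUBIC))
# lamp top & end face: points in window around expected lamp, above heads
hsv=cv2.cvtColor(p,cv2.COLOR_RGB2HSV)
m=np.isfinite(W[...,2])&(W[...,2]>zt+.004)&(W[...,2]<zt+.034)&(W[...,1]>.295)&(W[...,1]<.40)&(abs(W[...,0]-.576)<.03)
q=W[m];print(len(q),q.min(0).round(4),q.max(0).round(4))
e=q[q[:,1]>q[:,1].max()-.006];print('end face z',np.percentile(e[:,2],[1,50,99]).round(4),'x',np.percentile(e[:,0],[2,98]).round(4))
for a in np.arange(.30,.37,.012):
    b=q[abs(q[:,1]-a)<.006];b=b[b[:,2]>zt+.02]
    if len(b)>8:print(round(a,3),'x',np.percentile(b[:,0],[3,97]).round(4),b[:,0].mean().round(4),'ztop',np.median(b[:,2]).round(4))
E
python3 lampm.py 16 .155
python3 plan.py .576 .2738 .094 -2.2
```

```text
954 [0.5598 0.295  0.1592] [0.5966 0.3666 0.1889]
end face z [0.1594 0.1743 0.1881] x [0.5623 0.5957]
0.3 x [0.5607 0.5901] 0.5758 ztop 0.1827
0.312 x [0.5614 0.5911] 0.5759 ztop 0.1823
0.324 x [0.5611 0.5935] 0.576 ztop 0.1859
0.336 x [0.5619 0.5938] 0.577 ztop 0.1867
0.348 x [0.5631 0.5923] 0.5778 ztop 0.1864
0.36 x [0.563  0.5953] 0.5789 ztop 0.1837
t 25.7 pos [0.5764 0.275  0.1366] jawyaw -2.15 z [ 1.3e-03  6.0e-04 -1.0e+00] F [ 0.3 -0.6 -1.8] op 0.387 j [-0.92  0.43  0.54  1.53 -0.23  1.24 -0.39]
shift [-0.0013 -0.0004  0.0426] turn [ 0.07 -0.04  0.05]
```

View pics/c16.png

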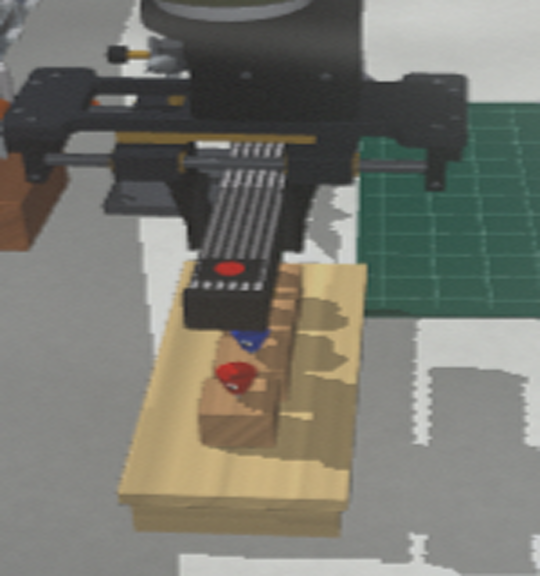

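Emit:
move_arm(
  series=[
    [[-0.0005, 0, 0.006], [0, 0, 0], 1],
    [[-0.001, -0.0002, 0.016], [0, 0, 0], 1],
    [[-0.001, -0.0002, 0.026], [0, 0, 0], 1],
    [[-0.001, -0.0002, 0.034], [0, 0, 0], 1],
    [[-0.001, -0.0002, 0.039], [0, 0, 0], 1],
    [[-0.001, -0.0002, 0.041], [0, 0, 0], 1],
    [[-0.001, -0.0002, 0.042], [0, 0, 0], 1],
    [[-0.001, -0.0002, 0.042], [0, 0, 0], 1],
    [[-0.001, -0.0002, 0.042], [0, 0, 0], 1],
    [[-0.001, -0.0002, 0.042], [0, 0, 0], 1],
  ],
)

```text
t: 26.7
tool_pos: [0.5758, 0.2739, 0.094]
tcp_rot: [2.263, 2.179, 0.001]
wrist_force: [-0.3, -0.4, -1.3]
opening: 0.387
```

```bash
python3 lampm.py 17 .114
python3 plan.py .576 .2738 .094 -2.2;python3 - <<'E'
from h import *
f=load('side',17);W=cloud(f)
for i,c in enumerate([(.5794,.3366),(.5757,.2949)]):
    q=sel(W,c,.032,.053,.0795);q=q[abs(q[:,1]-c[1])<.0205];x,e=boxfit(q,c,.017,.017,.045,.077);print(i,len(q),x[:2].round(4),np.degrees(x[2]).round(1),e.round(4))
hsv=cv2.cvtColor(f['p'],cv2.COLOR_RGB2HSV)
m=((hsv[...,0]<6)|(hsv[...,0]>174))&(hsv[...,1]>150)&(abs(W[...,1]-.337)<.03)&(abs(W[...,0]-.578)<.03)&(W[...,2]<.11)
q=W[m];print('red head z',q[:,2].min(),q[:,2].max(),len(q))
E
```

```text
912 [0.559  0.2952 0.1181] [0.5958 0.3653 0.1473]
end face z [0.1185 0.1327 0.1448] x [0.5618 0.595 ]
0.3 x [0.5602 0.5921] 0.5756 ztop 0.139
0.312 x [0.5611 0.5923] 0.5758 ztop 0.1403
0.324 x [0.5608 0.5926] 0.5756 ztop 0.1433
0.336 x [0.5616 0.5918] 0.5762 ztop 0.1443
0.348 x [0.5627 0.5914] 0.5774 ztop 0.1431
0.36 x [0.5618 0.5946] 0.5783 ztop 0.1419
t 26.8 pos [0.5757 0.2739 0.0939] jawyaw -2.15 z [ 3.e-04  0.e+00 -1.e+00] F [-0.2  0.5 -1.2] op 0.392 j [-0.91  0.47  0.52  1.58 -0.25  1.16 -0.37]
shift [-0.0001  0.0003 -0.0001] turn [ 0.02 -0.    0.05]
0 498 [0.5793 0.3366] -0.3 0.0009
1 85 [0.576  0.2949] -1.8 0.0007
red head z 0.09019424543813037 0.09870101370476048 9
```

View pics/c17.png

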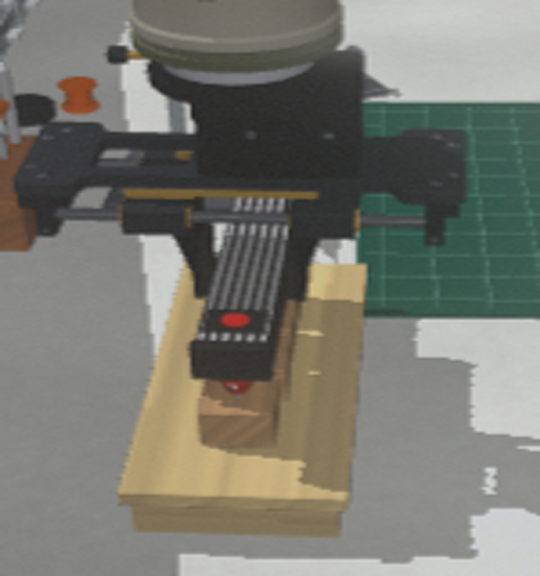

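View pics/top17.png

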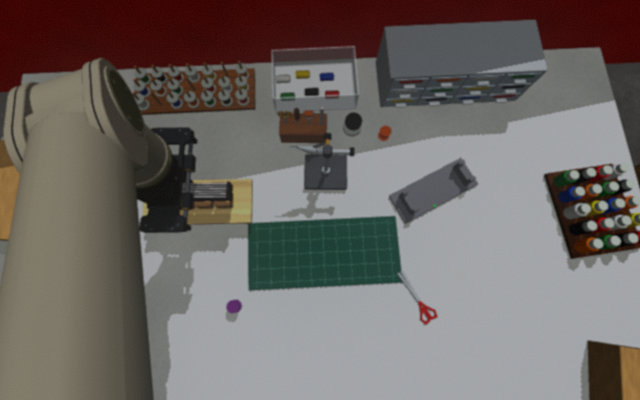

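Run:
```python
from h import *
W=cloud(load('top',17))
m=np.isfinite(W[...,2])&(W[...,2]>.13)&(W[...,2]<.155)&(W[...,1]<.255)&(W[...,1]>.17)&(abs(W[...,0]-.575)<.03)
q=W[m];print(len(q),q.min(0),q.max(0))
for a in(.19,.20,.21,.22,.23):
    b=q[abs(q[:,1]-a)<.005]
    if len(b)>5:print(a,np.percentile(b[:,2],[50,90]).round(4),b[:,0].mean().round(4))
W=cloud(load('side',17))
for a in(.30,.32,.34,.355):
    b=W[np.isfinite(W[...,2])&(abs(W[...,1]-a)<.005)&(abs(W[...,0]-.577)<.015)&(W[...,2]>.13)&(W[...,2]<.155)];print(a,np.percentile(b[:,2],[50,90]).round(4))
W=cloud(load('top',17))
C=[(.5735,.2535),(.572,.2114)]
for c in C:
    q=sel(W,c,.032,.053,.0795);q=q[abs(q[:,1]-c[1])<.0205];
    if len(q)>40:x,e=boxfit(q,c,.017,.017,.045,.077);print(len(q),x[:2].round(4),np.degrees(x[2]).round(1))
```

```text
657 [0.55254818 0.1799394  0.13001371] [0.58707678 0.2549849  0.14757864]
0.19 [0.1434 0.1459] 0.5677
0.2 [0.1414 0.1446] 0.5682
0.21 [0.141  0.1448] 0.5686
0.22 [0.141  0.1454] 0.5693
0.23 [0.1414 0.145 ] 0.5699
0.3 [0.1417 0.1443]
0.32 [0.1429 0.1441]
0.34 [0.144  0.1456]
0.355 [0.1435 0.1445]
122 [0.5733 0.2534] -0.7
114 [0.572  0.2114] -1.3
```

```bash
python3 plan.py; python3 -c "
from bench import r
print(r.close_job())"
```

```text
t 26.8 pos [0.5757 0.2739 0.0939] jawyaw -2.15 z [ 3.e-04  0.e+00 -1.e+00] F [-0.2  0.5 -1.2] op 0.392 j [-0.91  0.47  0.52  1.58 -0.25  1.16 -0.37]
the job is handed in; nothing more can be done
None
```

I placed the yellow and green poppers beside the blue one. The UV lamp is held over all four heads, and I handed the job in at about 27 s of the 72 s allowed.

**Row:** The order along the shelf is red, blue, yellow, green. Centre spacing is about 41.5, 41.5 and 42 mm, so the gaps are about 8 mm. The blocks agree in angle within about 1° and stand on a straight line within about 1 mm. Red already stood about 2 mm off the shelf's centre line, so I placed the new two in line with red and blue. I held both poppers only by their blocks.

**Lamp:** I lifted it straight up, carried it over the vise with its underside about 260 mm above the bench, and lowered it over the row.
- **Height:** the underside is at about 114 to 115 mm. The heads top out at 99 mm, which leaves about 15 mm of air.
- **Level:** both ends measure within about 1 mm of the same height.
- **Position:** the lamp spans y of about 0.18 to 0.365 m, and the heads span 0.202 to 0.346 m. It sits within about 2 mm of the row's line.
- **Bystanders:** in the last picture I saw nothing else moved.

**Checks that disagreed:**
- The fingertips were really about 22 mm above the reported TCP. Depth images showed it, and a force-free step down confirmed it. I corrected all heights for this.
- The two cameras differ by about 1.7 mm in x. I used the side camera, which matched the tool.
- An early repeated move overshot by about 45 mm in free air. It touched nothing, and I corrected it.

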